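# Reload the analyser's disc magazine

### The arm

A 6-joint arm with a two-finger parallel gripper is mounted at the origin on a cart in front of the work surface, level with it; the furniture and walls round the work are solid. World frame = base frame: x ahead of the robot, y to its left, z up, the work surface at z = 0. Lengths are in m, angles in rad, forces in N, time in s.
With the tool pointing down it reaches from about 0.4 to 0.925 m from the base axis. Payload 3.4 kg.
Tool frame: the origin (TCP) lies at the very end of the fingers, on their centre line; the grasp point (between the pads) lies 19 mm behind it; z points along the fingers, y is the line along which they close (so a half turn about z gives the same grasp; the last joint's range is limited). The gripper opens to 85 mm and grips with 20 to 120 N. Pads are 22 mm wide; open, the fingers measure 114 mm over their backs; the gripper's body (76 mm by 85 mm) begins 54 mm behind the grasp point. The pads swing forward as they close: fully open they stand 13 mm farther back than shut.
Start: joints at [1.27, 0.307, 1.506, -0, 1.328, -0.073], TCP at [0.13, 0.56, 0.231] pointing down, gripper open.
Joint ranges: [-3.12, 3.12], [-1.05, 2.28], [0.14, 2.33], [-1.42, 4.57], [0.1, 2.73], [-2.68, 2.68]. Speed limits (rad/s): [2.57, 2.57, 3.14, 3.14, 3.14, 3.14].

### API

Orientations are given as a rotation vector (axis times angle).
In Python, from plant import arm gives the robot as it stands.
- The arm moves only by the shell command python3 -m crank 'ROWS' [FORCE]. ROWS is a JSON object of lists of equal length, an entry for each row: "gripper": the opening, from 0 (shut) to 1 (fully open); "travel": the shift along the tool's x, y, z in m, a list of three; "dr": the turn, a rotation vector about the tool's x, y, z in rad, a list of three. A call has 1 to 5 rows; each row is the pose to reach, as a shift and turn from the pose commanded when the call began, along the tool's axes at that moment; what a row does not reach only later rows make up. A row lasts 1/12 s, in which the tool goes at most 41.7 mm and 7.16 degrees, less where a joint would pass 70% of its speed; a pose out of reach is approached as far as the arm can. A call with a gripper value outside its range is refused whole. The fingers move at their own pace and stop on an object; FORCE is the grip in N (left out, the last holds). Time passes only in rows, so rows that repeat a pose let the fingers close. It gives the time, the measured TCP pose, the force, the opening and the grip force at its end, in the units of the state.
- arm.observe(): the state, without advancing time (a new reading comes with each control period).
- arm.get_image(name): name is "side" or "top" or "wrist"; returns a dict with "color" (384x512x3 uint8, red, green, blue), "z_map" (384x512 float32, m along the optical axis (not along the pixel's ray), 0 where there is no reading), "camera_matrix" (3x3 intrinsics, pixels), "xyz" and "attitude" of the camera in the world; the wrist camera has in their place "T_tool_cam" (4x4, takes a point from camera to tool coordinates, whose origin is the TCP and whose axes are the flange's). Camera axes: x right, y down, z forward; pixel columns grow to the right and rows downward; lengths in m; the calibration is good to about 2 mm. A picture is of the moment at which its call begins: read the wrist's pose just before it.
- arm.sign_off(): hands the job in; it is judged then, once.
The state is a dict: "clock": time; "joint_pos": joint angles; "dq": joint speeds; "joint_efforts": joint torques, N m; "position": TCP position; "ee_rot": TCP orientation; "force": force on the tool from outside, world axes, zero at the start; "moment": the same for the moment, N m; "opening": finger opening in m; "grip_force": force on a finger pad.
Only numpy, scipy, OpenCV 4.12 (cv2) and the standard library are available. Lean on these libraries where they do the work, as an engineer would, in place of code of your own. Each camera call takes 0.05 s, during which the arm holds its last target. There are 200 camera calls.

### The job

Get the red stopper out of the disc magazine without hauling the magazine up off its base: it is friction-tight, so work it loose with a left twist and then a right twist (and so on) while pulling gently, and lay it in the blue dish. Then load every orange disc on the desk into the magazine, pressing each one flat down against the spring until the two catches snap over it. When all discs are in and the stopper is in the dish, press the green button fully; do not knock the reagent bottle over.

Things in the scene. Friction and masses are not known exactly. Their poses are not given: they have to be found in the camera images.
- dock: fixed white base plate, 76 x 146 x 10 mm, lying on the desk (yaw varies). Origin: centre of its underside; x across the short side, y along the long side, z up. The magazine stands on it at y = -35 mm, the green button on a riser at y = +45 mm.
- magazine_mouth (a point): centre of the magazine's mouth at rim height, 104 mm above the desk; axes parallel to the dock's. The magazine is a grey eight-sided upright tube, 52 mm over flats, clear windows at +y and -y, two catch housings outside at +x and -x (75 mm over both). Bore 42.4 mm over flats; four rubber jaws, 1 to 9 mm below the rim, midway between x and y, grip the stopper.
- catch0 (a joint): travel of the sprung steel catch at +x of the bore (a like one, not listed, is at -x): -0.0047 free, about 0 pushed back. 13 mm wide, free it reaches in to 16.5 mm from the axis. A disc set in the mouth rests on its sloped top, underside about 1 mm below the rim; 5 to 10 N drives it past.
- catch_edge (a point): inner end of the catch's flat underside, 8 mm below the rim: a disc whose top is pressed 9.5 to 11 mm below the rim is snapped over, and held when the push ends. Press the disc at its middle with something that leaves the catches free, under 30 mm wide between them, e.g. closed fingertips.
- magazine (a joint): lift of the magazine off its base, m, 0 to 0.05. It stands by its weight, slides straight up if pulled with over about 10 N (cannot turn or tip) and falls back. The stopper's grip is about three times that in a straight pull, but while it is being turned the grip mostly resists the turn and a few N slide it up: 2 to 3 mm of rise per half radian of turning works.
- follower (a joint): how far the spring follower (yellow plate in the bore) is pushed down, m: 0 = its top 15 mm below the rim, limit 0.066. Spring: about 3 N at 0, about 70 N/m more. n discs held by the catches leave it at about 0.007 + 0.014 (n - 1).
- stopper: red stopper with a white shank, about 60 g. Origin on the axis at the flange's underside, z up. Shank 42 mm diameter, 13 mm long below the origin, in the bore at the start; flange 50 mm diameter, 6 mm thick, on the rim; upright finger tab 34 mm along x, 12 mm thick along y, 6 to 31 mm above the origin. Free once 13 mm up. Turning takes about 0.65 N m.
- stopper_mark (a point): point of the stopper 20 mm along its x axis from its origin: tells how far it is turned. At the start the stopper's x axis lies within 0.1 rad of the dock's. A left twist (counter-clockwise from above) moves the mark to +y of the dock.
- dish: loose shallow blue round dish, 84 mm diameter at the rim, 72 mm at the foot, 14 mm high, inner floor 4 mm up, about 200 g. Origin: centre of its underside.
- disc_a: orange disc, 40 mm diameter, 14 mm thick, about 30 g, lying flat on the desk at the start (may be absent). Origin: centre of the underside, z along the axis. Either face may go up.
- disc_b: orange disc, 40 mm diameter, 14 mm thick, about 30 g, lying flat on the desk at the start (may be absent). Origin: centre of the underside, z along the axis. Either face may go up.
- disc_c: orange disc, 40 mm diameter, 14 mm thick, about 30 g, lying flat on the desk at the start (may be absent). Origin: centre of the underside, z along the axis. Either face may go up.
- disc_d: orange disc, 40 mm diameter, 14 mm thick, about 30 g, lying flat on the desk at the start (may be absent). Origin: centre of the underside, z along the axis. Either face may go up.
- disc_e: orange disc, 40 mm diameter, 14 mm thick, about 30 g, lying flat on the desk at the start (may be absent). Origin: centre of the underside, z along the axis. Either face may go up.
- ready_button (a joint): travel of the green push button, m: 0 up, 0.006 fully down (about 4 N); springs back.
- ready_button_top (a point): centre of the top of the green button, 24 mm diameter.
- reagent_bottle: loose white plastic bottle with a white cap, 44 x 44 x 83 mm, standing on the desk near the front edge; a bystander. Origin: centre of its underside.
Not all that is in view belongs to the job. What is meant by the stopper is not turquoise, and is the smaller of those in its own colour.

How it is judged:
On the way, in this order (a step that is already met when the one before it is completed fails the run):
1. the stopper has been twisted to the left (its mark at least 5 mm to the dock's +y, about 15 degrees) while its shank is still in the mouth (y of stopper_mark in the frame of dock above -0.03 m and z of stopper in the frame of magazine_mouth below 0.0125 m).
2. it has been twisted to the right (its mark at least 5 mm to -y) while its shank is still in the mouth (y of stopper_mark in the frame of dock below -0.04 m and z of stopper in the frame of magazine_mouth below 0.0125 m).
3. the stopper is clear of the magazine (origin more than 20 mm above the rim, or more than 50 mm aside) ((z of stopper in the frame of magazine_mouth above 0.02 m or horizontal distance between stopper and magazine_mouth above 0.05 m)), for 0.1 s.
4. every disc present is in the magazine, held flat below the catches, and the stopper is in the dish (horizontal distance between each of disc_a, disc_b, disc_c, disc_d, disc_e and magazine_mouth below 0.005 m and z of each of disc_a, disc_b, disc_c, disc_d, disc_e in the frame of magazine_mouth below -0.0205 m and angle between the z axis of each of disc_a, disc_b, disc_c, disc_d, disc_e and the z axis of magazine_mouth, either way round below 0.12 rad and horizontal distance between stopper and dish below 0.035 m and height (world z) of stopper below 0.06 m and height (world z) of dish below 0.01 m), for 0.3 s.
5. the green button is pressed fully (5 mm or more) (value of joint ready_button above 0.005 m), for 0.05 s.
At the end, for the whole second after the job is handed in: Each disc present is in the magazine: centred to 5 mm, flat to 0.12 rad, underside 20.5 mm or more below the rim; the stopper rests in the dish (35 mm in plan, origin under 60 mm high), dish on the desk; magazine down (under 2 mm), button up, bottle upright (all of step 4 and value of joint each of magazine, ready_button below 0.002 m and linear speed of each of stopper, disc_a, disc_b, disc_c, disc_d, disc_e below 0.02 m/s and angle between reagent_bottle's own z axis and vertical below 0.2 rad); the robot touches nothing.
It fails at once if the magazine is pulled more than 8 mm up off its base (value of joint magazine above 0.008 m).
It fails at once if the reagent bottle is knocked over (angle between reagent_bottle's own z axis and vertical above 0.7 rad).
Of disc_a, disc_b, disc_c, disc_d, disc_e only 3 to 5 are there at a start; the rules pass over those that are not, and their reading is None.
At some moment in a run one of disc_a, disc_b, disc_c, disc_d, disc_e, dish may be knocked a few centimetres aside while the robot is not near it.
It also fails if it takes over 210 s, if anything falls off the work surface, if the arm or the gripper's body presses on something with over 40 N, if the wrist force passes 120 N, or if a joint passes its speed limit or range.

## Working session

There is one attempt and no reset: what is moved stays moved. The work goes in short steps, Python scripts to look and compute and a shell command to move; the robot and the scene stay as the last step left them, time stands still between calls to the robot, and variables do not carry over. Pictures are saved under pics/ and viewed, at most 14 in all, crops included, and the job is handed in when it is done.

```bash
ls; mkdir -p pics
cat > h.py <<'E'
from plant import arm
import numpy as np, cv2
from scipy.spatial.transform import Rotation as R
def rot(a):
    a=np.array(a,float); 
    return a if a.shape==(3,3) else (R.from_rotvec(a).as_matrix() if a.size==3 else R.from_quat(a).as_matrix())
def cloud(name):
    s=arm.observe(); im=arm.get_image(name); K=np.array(im["camera_matrix"]); z=im["z_map"]
    v,u=np.mgrid[:z.shape[0],:z.shape[1]]
    P=np.stack([(u-K[0,2])/K[0,0]*z,(v-K[1,2])/K[1,1]*z,z],-1)
    if "T_tool_cam" in im:
        T=np.array(im["T_tool_cam"]); P=P@T[:3,:3].T+T[:3,3]; P=P@rot(s["ee_rot"]).T+np.array(s["position"])
    else: P=P@rot(im["attitude"]).T+np.array(im["xyz"])
    P[z==0]=np.nan
    return im["color"],P
def save(n,c,s=1):
    cv2.imwrite("pics/"+n,cv2.resize(c[...,::-1],None,fx=s,fy=s,interpolation=cv2.INTER_CUBIC))
def tool(p,yawvec=None):
    "world target TCP p -> travel in tool axes now"
    s=arm.observe(); return rot(s["ee_rot"]).T@(np.array(p)-np.array(s["position"]))
E
python3 - <<'E'
from h import *
s=arm.observe(); print(s)
for n in("top","side"):
    c,P=cloud(n); save(n+"0.png",c,1.5); np.savez(n+"0.npz",c=c,P=P)
    im=arm.get_image(n); print(n,im["xyz"],im["attitude"],im["camera_matrix"])
E
```

```text
pics
{'clock': 0.0, 'joint_pos': array([ 1.26947561e+00,  3.07591860e-01,  1.50767824e+00,  1.74626422e-05,
        1.32842002e+00, -7.34817261e-02]), 'dq': array([ 0.00102214, -0.00144551, -0.00023387, -0.00030436,  0.00196135,
        0.00106464]), 'joint_efforts': array([ 2.91487613e-04, -4.57561791e+01, -2.51907796e+01, -1.19778706e-04,
        1.32628076e-02,  7.56355746e-06]), 'position': array([0.1296739 , 0.55946102, 0.23036843]), 'ee_rot': array([-0.35707512, -3.12082226,  0.00323162]), 'force': array([ 0.44640322,  0.16099267, -0.22375442]), 'moment': array([-0.03426894, -0.04882087,  0.02857231]), 'grip_force': 0.0, 'opening': 0.08540665360773982}
top [ 0.26965292 -0.05302245  1.20234323] [-2.15621256  2.03867039 -0.22475118] [[451.41966613   0.         261.50757833]
 [  0.         451.41966613 186.85553155]
 [  0.           0.           1.        ]]
side [0.88978635 0.06914458 0.84131423] [-1.62868004 -2.25664252  0.57911291] [[432.52708019   0.         256.96601953]
 [  0.         432.52708019 194.39017047]
 [  0.           0.           1.        ]]
```

View pics/top0.png

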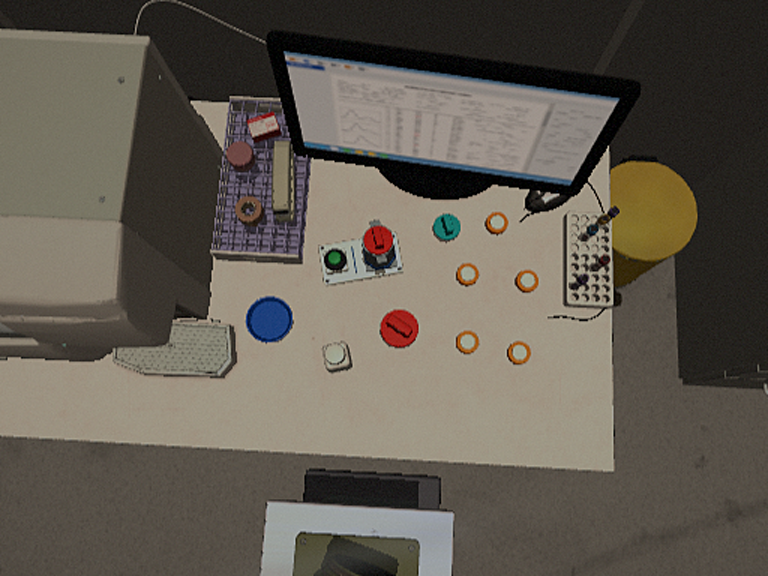

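View pics/side0.png

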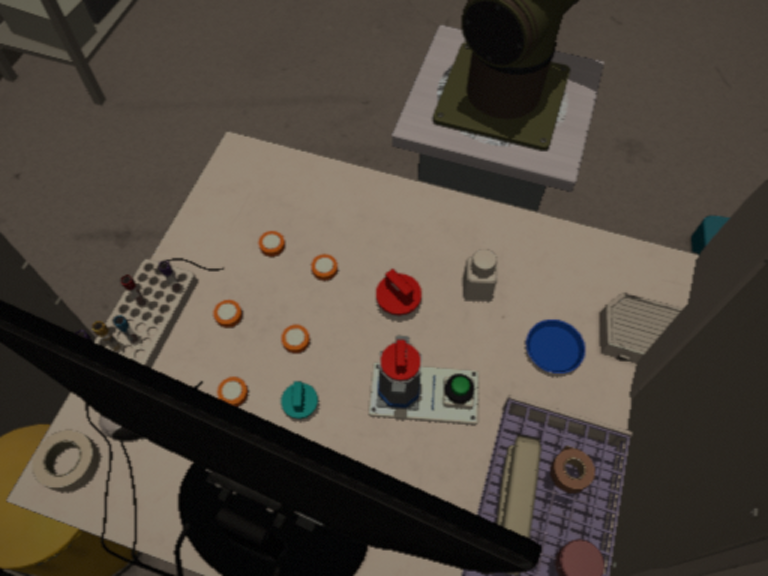

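The pictures show these candidates (top view at 1.5x):
- Red on the magazine at (378,238), flange about 32 px across and raised.
- Red lying on the desk at (399,328), about 38 px, so the larger one.
- Turquoise at (446,227).

Five orange discs lie at (497,223), (467,274), (527,281), (467,342) and (519,352). The dish is at (270,319), the bottle at (336,355) and the button at (335,259). I choose the red one on the magazine. Next I measure and check it with a close crop.

```bash
cat >> h.py <<'E'
def find(c,P,kind,minA=25,zmin=-.01,zmax=.2):
    h=cv2.cvtColor(c,cv2.COLOR_RGB2HSV).astype(int); H,S,V=h[...,0],h[...,1],h[...,2]
    m={"red":((H<5)|(H>174))&(S>150)&(V>70),"orange":(H>=6)&(H<=20)&(S>150)&(V>110),"blue":(H>105)&(H<125)&(S>150)&(V>60),"green":(H>45)&(H<80)&(S>120)&(V>40),"teal":(H>80)&(H<100)&(S>120)}[kind]
    m=m&np.isfinite(P[...,2])&(P[...,2]>zmin)&(P[...,2]<zmax)
    n,l,st,ce=cv2.connectedComponentsWithStats(m.astype(np.uint8),connectivity=8)
    out=[]
    for i in range(1,n):
        if st[i,4]>=minA:
            q=P[l==i]; out.append((ce[i].round(1),int(st[i,4]),q,l==i))
    return out
E
python3 - <<'E'
from h import *
for n in("top","side"):
    d=np.load(n+"0.npz"); c,P=d["c"],d["P"]
    print(n,"desk z",np.nanmedian(P[200:210,150:160,2]) if n=="top" else "")
    for k in("red","orange","blue","green","teal"):
        for ce,A,q,m in find(c,P,k):
            lo,hi=q.min(0),q.max(0); t=q[q[:,2]>hi[2]-.008]
            print(k,ce,A,"mid",((lo+hi)/2).round(4),"size",(hi-lo).round(3),"z",lo[2].round(3),hi[2].round(3),"med",np.median(q,0).round(4))
d=np.load("top0.npz");c,P=d["c"],d["P"]
print(P[100,30],P[60,200],P[160,50],P[20,350], P[235,224],P[150,385])
a=cv2.resize(c[135:240,205:310],None,fx=4,fy=4,interpolation=cv2.INTER_CUBIC)
save("crop0.png",a)
E
```

```text
top desk z 0.0017396887968887942
red [173.9  77.7] 42 mid [0.8106 0.2206 0.0805] size [0.026 0.045 0.009] z 0.076 0.085 med [0.8142 0.2178 0.0806]
red [251.8 159.7] 270 mid [ 0.587  -0.0053  0.1221] size [0.048 0.048 0.036] z 0.104 0.14 med [ 0.5843 -0.0071  0.1124]
red [265.9 218.6] 465 mid [ 0.4526 -0.0493  0.0327] size [0.062 0.064 0.066] z -0.0 0.066 med [ 0.45   -0.0492  0.0281]
orange [331.4 148.2] 72 mid [ 0.6595 -0.2185  0.0154] size [0.037 0.037 0.009] z 0.011 0.02 med [ 0.6588 -0.2201  0.0153]
orange [311.3 182.3] 76 mid [ 0.5599 -0.1675  0.0117] size [0.037 0.037 0.018] z 0.003 0.021 med [ 0.5588 -0.1662  0.015 ]
orange [351.3 186.9] 79 mid [ 0.5539 -0.275   0.0093] size [0.037 0.036 0.022] z -0.002 0.02 med [ 0.5519 -0.2737  0.0144]
orange [311.4 227.7] 82 mid [ 0.4369 -0.1707  0.0119] size [0.036 0.035 0.02 ] z 0.002 0.022 med [ 0.4356 -0.1707  0.015 ]
orange [345.9 235. ] 86 mid [ 0.423  -0.262   0.0096] size [0.037 0.038 0.023] z -0.002 0.021 med [ 0.4209 -0.2622  0.0147]
blue [179.  212.6] 680 mid [0.4578 0.1833 0.0102] size [0.08  0.082 0.025] z -0.002 0.023 med [0.4
[... 1001 characters left out ...]
0145]
orange [154.8 259.5] 123 mid [ 0.6589 -0.2191  0.0083] size [0.039 0.037 0.018] z -0.001 0.017 med [ 0.66   -0.2173  0.0144]
blue [369.9 230.7] 1029 mid [0.4589 0.1807 0.0083] size [0.08  0.078 0.017] z -0.0 0.017 med [0.4558 0.1826 0.0047]
green [306.6 256.4] 118 mid [0.5677 0.07   0.042 ] size [0.028 0.023 0.016] z 0.034 0.05 med [0.5706 0.0701 0.0468]
teal [199.3 266.7] 436 mid [ 0.6473 -0.1272  0.0307] size [0.048 0.046 0.034] z 0.014 0.048 med [ 0.6501 -0.1241  0.0201]
[0.58878817 0.39975957 0.42135631] [0.77986936 0.12276821 0.24803456] [0.47647208 0.34547494 0.4182249 ] [ 1.00438244 -0.25013017  0.09431774] [0.39647037 0.05222638 0.08366355] [ 0.65920081 -0.36302562  0.02367482]
```

View pics/crop0.png

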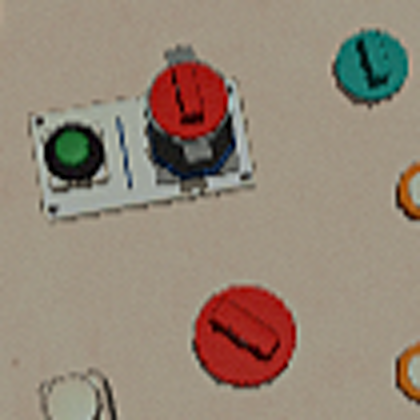

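The crop confirms the choice: the small-flanged (48 mm) red stopper sits on the magazine at crop (188,98). The red one on the desk at (245,335) is larger (62 mm), and the turquoise one is out. Next I refine the dock pose and check clearances.

Run:
```python
from h import *
from scipy.optimize import least_squares
def circ(p):
    return least_squares(lambda a:np.hypot(p[:,0]-a[0],p[:,1]-a[1])-a[2],[*p.mean(0),.025],loss="soft_l1",f_scale=.001).x
for n in("top","side"):
    c,P=(lambda d:(d["c"],d["P"]))(np.load(n+"0.npz"))
    h=cv2.cvtColor(c,cv2.COLOR_RGB2HSV).astype(int)
    # dock plate
    m=(P[...,2]>.0055)&(P[...,2]<.0145)&(abs(P[...,0]-.58)<.09)&(abs(P[...,1]-.03)<.11)
    m=cv2.morphologyEx(m.astype(np.uint8),cv2.MORPH_OPEN,np.ones((3,3)))
    k,l,st,ce=cv2.connectedComponentsWithStats(m); i=1+np.argmax(st[1:,4]); q=P[l==i][:,:2]
    print(n,"dock",cv2.minAreaRect((q*1000).astype(np.float32)),len(q))
    for ce,A,q,m in find(c,P,"red",100):
        if q[:,2].max()>.12:
            f=q[(q[:,2]>.102)&(q[:,2]<.118)]; hull=cv2.convexHull((f[:,:2]*1000).astype(np.float32))[:,0]/1000
            print("flange circle",circ(hull),"minmax",((f.min(0)+f.max(0))/2).round(4))
            t=q[q[:,2]>.127]; print("tab",len(t),t.mean(0),cv2.minAreaRect((t[:,:2]*1000).astype(np.float32)))
    for ce,A,q,m in find(c,P,"blue",100):
        hull=cv2.convexHull((q[:,:2]*1000).astype(np.float32))[:,0]/1000; print("dish",circ(hull))
    if n=="top":
        hi=P[P[...,2]>.1]; 
        a=hi[hi[:,1]>.2]; print("instr min x",np.nanmin(a[:,0]),"min y of left",np.nanmin(a[a[:,0]<.7][:,1]))
        for y in(.1,0,-.1,-.2,-.3):
            b=hi[(abs(hi[:,1]-y)<.05)&(hi[:,0]>.65)]; print(y,b[b[:,0].argmin()] if len(b) else None)
```

```text
top dock ((545.3065185546875, 53.081748962402344), (27.37613868713379, 76.15129852294922), 24.374996185302734) 159
flange circle [ 0.58685417 -0.0055528   0.0239165 ] minmax [ 0.587  -0.0053  0.1103]
tab 63 [ 0.58604052 -0.00615507  0.13584722] ((586.8932495117188, -5.824213981628418), (31.595691680908203, 11.415392875671387), 16.777233123779297)
dish [0.4576899  0.18284098 0.04015632]
instr min x 0.35771321912257364 min y of left 0.288364900865635
0.1 [0.75606331 0.05087794 0.11017691]
0 [ 0.74586909 -0.0435695   0.10053378]
-0.1 [ 0.73476126 -0.14844811  0.10073247]
-0.2 [ 0.72656528 -0.24374968  0.10639219]
-0.3 [ 0.71487162 -0.34932629  0.11585284]
side dock ((580.6431274414062, 25.520042419433594), (76.74595642089844, 145.81887817382812), 13.537742614746094) 1279
flange circle [ 0.58886674 -0.00755764  0.02405058] minmax [ 0.5865 -0.0074  0.1103]
tab 110 [ 0.59007204 -0.00835448  0.13473617] ((590.3255004882812, -8.71820068359375), (32.35778045654297, 10.655268669128418), 17.51567268371582)
dish [0.45951902 0.18083615 0.03983464]
```

```bash
cat >> h.py <<'E'
def legs(*W):
    s=arm.observe(); Rm=rot(s["ee_rot"]); p=np.array(s["position"])
    print("pos",p.round(4),"yang deg",np.degrees(np.arctan2(Rm[1,1],Rm[0,1])).round(2),"tilt",Rm[:,2].round(4))
    for w in W:
        print(w,(Rm.T@(np.array(w)-p)).round(4)); p=np.array(w)
E
python3 - <<'E'
from h import *
legs((.15,.42,.25),(.27,.31,.27),(.36,.19,.27),(.5,.07,.28),(.588,-.007,.28))
c,P=(lambda d:(d["c"],d["P"]))(np.load("top0.npz"))
a=P[(P[...,2]>.03)&(P[...,0]>.2)&(P[...,0]<.7)&(P[...,1]>.2)]
for y in np.arange(.25,.5,.03):
    b=a[abs(a[:,1]-y)<.015]
    if len(b): print(y.round(2),b[b[:,0].argmin()].round(3))
E
```

```text
pos [0.1298 0.5597 0.2307] yang deg 76.95 tilt [-4.0e-04 -1.2e-03 -1.0e+00]
(0.15, 0.42, 0.25) [-0.0513 -0.1316 -0.0191]
(0.27, 0.31, 0.27) [-0.1417 -0.0801 -0.0199]
(0.36, 0.19, 0.27) [-1.148e-01 -9.660e-02  1.000e-04]
(0.5, 0.07, 0.28) [-0.1635 -0.0853 -0.0099]
(0.588, -0.007, 0.28) [-1.031e-01 -5.510e-02  1.000e-04]
0.25 [0.354 0.263 0.034]
0.28 [0.352 0.271 0.032]
0.31 [0.351 0.322 0.034]
0.34 [0.352 0.351 0.033]
0.37 [0.35  0.385 0.033]
0.4 [0.35  0.39  0.033]
0.43 [0.359 0.421 0.03 ]
0.46 [0.358 0.475 0.125]
0.49 [0.358 0.481 0.127]
```

```bash
t(){ tail -c 400; }
python3 -m crank '{"travel":[[-0.051,-0.132,-0.02],[-0.051,-0.132,-0.02],[-0.051,-0.132,-0.02],[-0.051,-0.132,-0.02],[-0.051,-0.132,-0.02]],"dr":[[0,0,0],[0,0,0],[0,0,0],[0,0,0],[0,0,0]],"gripper":[1,1,1,1,1]}' 40
python3 -m crank '{"travel":[[-0.142,-0.08,-0.02],[-0.142,-0.08,-0.02],[-0.142,-0.08,-0.02],[-0.142,-0.08,-0.02],[-0.142,-0.08,-0.02]],"dr":[[0,0,0],[0,0,0],[0,0,0],[0,0,0],[0,0,0]],"gripper":[1,1,1,1,1]}'
python3 -m crank '{"travel":[[-0.115,-0.097,0],[-0.115,-0.097,0],[-0.115,-0.097,0],[-0.115,-0.097,0],[-0.115,-0.097,0]],"dr":[[0,0,0],[0,0,0],[0,0,0],[0,0,0],[0,0,0]],"gripper":[1,1,1,1,1]}'
python3 -m crank '{"travel":[[-0.163,-0.085,-0.01],[-0.163,-0.085,-0.01],[-0.163,-0.085,-0.01],[-0.163,-0.085,-0.01],[-0.163,-0.085,-0.01]],"dr":[[0,0,0],[0,0,0],[0,0,0],[0,0,0],[0,0,0]],"gripper":[1,1,1,1,1]}'
python3 -m crank '{"travel":[[-0.103,-0.055,0],[-0.103,-0.055,0],[-0.103,-0.055,0],[-0.103,-0.055,0],[-0.103,-0.055,0]],"dr":[[0,0,-0.52],[0,0,-0.52],[0,0,-0.52],[0,0,-0.52],[0,0,-0.52]],"gripper":[0.5,0.5,0.5,0.5,0.5]}'
python3 - <<'E'
from h import *
legs((.588,-.007,.28))
c,P=cloud("wrist"); save("w1.png",c); np.savez("w1.npz",c=c,P=P)
for ce,A,q,m in find(c,P,"red",100): print(ce,A,np.median(q,0).round(4),q.min(0).round(3),q.max(0).round(3))
E
```

```text
clock: 0.62
position: [0.1493, 0.4155, 0.2516]
ee_rot: [0.36, 3.121, -0.004]
force: [0.0, -0.1, -1.1]
opening: 0.0855
grip_force: 0.0
clock: 1.03
position: [0.2757, 0.3073, 0.2723]
ee_rot: [0.367, 3.115, -0.0]
force: [-0.2, 0.3, 0.1]
opening: 0.0854
grip_force: 0.0
clock: 1.45
position: [0.3637, 0.1874, 0.2714]
ee_rot: [0.364, 3.118, -0.002]
force: [-0.5, 0.1, 0.2]
opening: 0.0854
grip_force: 0.0
clock: 1.87
position: [0.5045, 0.0684, 0.2813]
ee_rot: [0.359, 3.117, -0.001]
force: [1.6, 0.9, 0.9]
opening: 0.0855
grip_force: 0.0
clock: 2.28
position: [0.5893, -0.0066, 0.2801]
ee_rot: [0.461, -3.107, -0.002]
force: [-0.3, -0.9, -0.6]
opening: 0.0428
grip_force: 0.0
pos [ 0.5893 -0.0066  0.2801] yang deg 106.86 tilt [-0.0012  0.0011 -1.    ]
(0.588, -0.007, 0.28) [ 0.0013 -0.      0.0001]
[253.9  25.7] 2783 [ 0.4571 -0.0489  0.0256] [ 0.421 -0.083 -0.001] [ 0.486 -0.017  0.061]
[256.5 167.7] 1829 [ 0.5849 -0.0086  0.1097] [ 0.563 -0.031  0.103] [0.612 0.017 0.136]
```

View pics/w1.png

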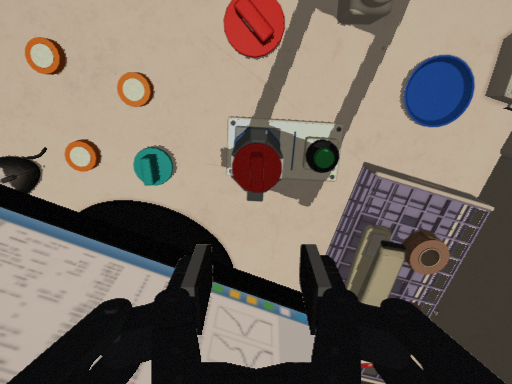

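The wrist view shows the stopper on the magazine at (257,168), its tab vertical in the image, and the button at (323,156). The big red decoy is at (254,25). Now I fit it precisely.

```bash
cat >> h.py <<'E'
from scipy.optimize import least_squares
def circ(p,r=None):
    hull=cv2.convexHull((p[:,:2]*1000).astype(np.float32))[:,0]/1000
    return least_squares(lambda a:np.hypot(hull[:,0]-a[0],hull[:,1]-a[1])-(r or a[2]),[*hull.mean(0),.025],loss="soft_l1",f_scale=.001).x.round(4)
E
python3 - <<'E'
from h import *
c,P=(lambda d:(d["c"],d["P"]))(np.load("w1.npz"))
q=[x for x in find(c,P,"red",100) if x[2][:,2].max()>.12][0][2]
f=q[(q[:,2]>.105)&(q[:,2]<.116)]; print("flange",circ(f))
t=q[q[:,2]>.128]; print("tab",len(t),cv2.minAreaRect((t[:,:2]*1000).astype(np.float32)),np.median(t[:,2]))
m=(P[...,2]>.0055)&(P[...,2]<.0145)&(abs(P[...,0]-.58)<.09)&(abs(P[...,1]-.03)<.11)
m=cv2.morphologyEx(m.astype(np.uint8),cv2.MORPH_OPEN,np.ones((3,3)))
k,l,st,ce=cv2.connectedComponentsWithStats(m); i=1+np.argmax(st[1:,4]); print("dock",cv2.minAreaRect((P[l==i][:,:2]*1000).astype(np.float32)))
g=max(find(c,P,"green"),key=lambda x:x[1])[2]; print("green",circ(g[g[:,2]>np.median(g[:,2])-.003]),np.median(g[:,2]))
for x in find(c,P,"orange")+find(c,P,"blue",200): print(x[0],x[1],circ(x[2]),x[2][:,2].max().round(3))
E
```

```text
flange [ 0.5868 -0.0073  0.0241]
tab 461 ((587.190185546875, -7.713647842407227), (33.395355224609375, 11.179031372070312), 16.62710189819336) 0.13420099656535636
dock ((579.335693359375, 26.295547485351562), (76.2359390258789, 146.09158325195312), 13.390007019042969)
green [0.5682 0.0698 0.011 ] 0.04603430255389644
[42.3 54.9] 525 [ 0.5543 -0.276   0.0194] 0.016
[133.9  88.9] 470 [ 0.5607 -0.1684  0.0193] 0.016
[ 80.4 155.4] 392 [ 0.6608 -0.2191  0.0194] 0.016
[234.3 293.8] 45 [0.7272 0.0163 0.0251] 0.089
[251.2 299.8] 48 [0.7399 0.0388 0.0148] 0.089
[438.7  90.7] 3825 [0.4573 0.1811 0.0409] 0.016
```

```bash
python3 -m crank '{"travel":[[0.0023,-0.0004,0.04],[0.0023,-0.0004,0.08],[0.0023,-0.0004,0.11],[0.0023,-0.0004,0.13],[0.0023,-0.0004,0.135]],"dr":[[0,0,0],[0,0,0],[0,0,0],[0,0,0],[0,0,0]],"gripper":[0.45,0.45,0.45,0.45,0.45]}' 110
python3 -c "
from h import *
legs((.5872,-.0076,.1125))"
```

```text
clock: 2.75
position: [0.5814, -0.0056, 0.1424]
ee_rot: [0.454, -3.1, -0.004]
force: [-0.7, 0.2, -0.5]
opening: 0.0384
grip_force: 0.0
pos [ 0.5814 -0.0056  0.1424] yang deg 106.66 tilt [-0.0085  0.0014 -1.    ]
(0.5872, -0.0076, 0.1125) [-0.0052 -0.0037  0.0299]
```

```bash
python3 -m crank '{"travel":[[0,0,0],[0,0,0],[0,0,0],[0,0,0]],"dr":[[0,0,0],[0,0,0],[0,0,0],[0,0,0]],"gripper":[0.45,0.45,0.45,0.45]}' 110
python3 -c "
from h import *
legs((.5872,-.0076,.1125))"
```

```text
clock: 3.08
position: [0.587, -0.0077, 0.1484]
ee_rot: [-0.457, 3.104, -0.001]
force: [-1.0, 0.0, -0.4]
opening: 0.0383
grip_force: 0.0
pos [ 0.587  -0.0077  0.1484] yang deg 106.73 tilt [ 4.e-03 -3.e-04 -1.e+00]
(0.5872, -0.0076, 0.1125) [-0.0001  0.0001  0.0359]
```

```bash
python3 -m crank '{"travel":[[0,0,0.01],[0,0,0.02],[0,0,0.028],[0,0,0.032],[0,0,0.032]],"dr":[[0,0,0],[0,0,0],[0,0,0],[0,0,0],[0,0,0]],"gripper":[0.45,0.45,0.45,0.45,0.45]}' 110
python3 -m crank '{"travel":[[0,0,0],[0,0,0],[0,0,0],[0,0,0]],"dr":[[0,0,0],[0,0,0],[0,0,0],[0,0,0]],"gripper":[0.45,0.45,0.45,0.45]}' 110
python3 -c "
from h import *
legs((.5872,-.0076,.1125))"
```

```text
clock: 3.5
position: [0.5842, -0.0079, 0.1124]
ee_rot: [0.456, -3.105, -0.001]
force: [-1.3, -0.1, -0.3]
opening: 0.0381
grip_force: 0.0
clock: 3.83
position: [0.5859, -0.008, 0.1147]
ee_rot: [-0.457, 3.107, -0.0]
force: [-0.5, 0.6, 0.2]
opening: 0.0385
grip_force: 0.0
pos [ 0.5859 -0.008   0.1147] yang deg 106.74 tilt [ 8.e-04 -1.e-04 -1.e+00]
(0.5872, -0.0076, 0.1125) [-0.0013 -0.      0.0022]
```

```bash
python3 -m crank '{"travel":[[-0.001,0,0.0015],[-0.001,0,0.0015],[-0.001,0,0.0015],[-0.001,0,0.0015],[-0.001,0,0.0015]],"dr":[[0,0,0],[0,0,0],[0,0,0],[0,0,0],[0,0,0]],"gripper":[0.45,0,0,0,0]}' 110
python3 -m crank '{"travel":[[0,0,0],[0,0,0],[0,0,0],[0,0,0]],"dr":[[0,0,0],[0,0,0],[0,0,0],[0,0,0]],"gripper":[0,0,0,0]}' 110
python3 -c "
from h import *
legs((.5872,-.0076,.1125)); print(arm.observe()['moment'])"
```

```text
clock: 4.25
position: [0.5864, -0.0069, 0.1132]
ee_rot: [-0.458, 3.108, 0.002]
force: [-0.5, 2.6, 4.5]
opening: 0.0098
grip_force: 107.9
clock: 4.58
position: [0.5864, -0.0069, 0.1132]
ee_rot: [-0.458, 3.108, 0.001]
force: [-1.8, 4.4, 5.5]
opening: 0.0098
grip_force: 108.1
pos [ 0.5864 -0.0069  0.1132] yang deg 106.75 tilt [ 1.e-04  1.e-03 -1.e+00]
(0.5872, -0.0076, 0.1125) [-0.0006 -0.0009  0.0007]
[0.73366137 0.31867214 0.24277122]
```

```bash
python3 -m crank '{"travel":[[0,0,0],[0,0,-0.0005],[0,0,-0.001],[0,0,-0.0015],[0,0,-0.002]],"dr":[[0,0,-0.08],[0,0,-0.16],[0,0,-0.24],[0,0,-0.32],[0,0,-0.40]],"gripper":[0,0,0,0,0]}' 110
python3 -c "
from h import *
legs((.5872,-.0076,.1125)); print(arm.observe()['moment'])
c,P=cloud('wrist'); save('w2.png',c)
for x in find(c,P,'red',60): print(x[0],x[1],x[2].min(0),x[2].max(0))
c,P=cloud('side'); q=[x[2] for x in find(c,P,'red',60)]
for a in q: f=a[(a[:,2]>.1)]; print(len(f), np.percentile(f[:,2],[5,50,95]) if len(f) else '')
"
```

```text
clock: 5.0
position: [0.5865, -0.0073, 0.1138]
ee_rot: [1.068, -2.954, -0.002]
force: [1.6, 2.4, -6.3]
opening: 0.0095
grip_force: 107.6
pos [ 0.5865 -0.0073  0.1138] yang deg 129.76 tilt [-5.0e-04  1.1e-03 -1.0e+00]
(0.5872, -0.0076, 0.1125) [-0.0004 -0.0007  0.0013]
[ 0.4620698  -0.28551788 -0.57938489]
[334.8  25.3] 4355 [ 0.43364401 -0.07933728 -0.00242353] [ 0.48724007 -0.02009394  0.06100684]
[255.8 234.1] 2416 [ 0.56274821 -0.03219219  0.10717493] [0.60742955 0.0151117  0.1192061 ]
[255.6 282.3] 1508 [ 0.57144039 -0.02194268  0.13192308] [0.60240643 0.00634562 0.1367722 ]
266 [0.10869776 0.11157572 0.13663719]
```

```bash
python3 -m crank '{"travel":[[0,0,0],[0,0,-0.0005],[0,0,-0.001],[0,0,-0.0015],[0,0,-0.002]],"dr":[[0,0,0.09],[0,0,0.18],[0,0,0.27],[0,0,0.36],[0,0,0.45]],"gripper":[0,0,0,0,0]}' 110
python3 -c "
from h import *
legs((.5872,-.0076,.1125)); print(arm.observe()['moment'])
c,P=cloud('wrist')
for x in find(c,P,'red',60): 
  q=x[2]; q=q[q[:,2]>.128]; print(len(q),cv2.minAreaRect((q[:,:2]*1000).astype(np.float32)) if len(q)>9 else '')
  q=x[2]; q=q[(q[:,2]>.1)&(q[:,2]<.12)]; print(np.median(q[:,2]) if len(q) else '')
"
```

```text
clock: 5.52
position: [0.5863, -0.007, 0.1155]
ee_rot: [0.371, -3.119, -0.001]
force: [2.3, 4.5, -6.9]
opening: 0.0099
grip_force: 107.5
pos [ 0.5863 -0.007   0.1155] yang deg 103.56 tilt [-1.1e-03  7.0e-04 -1.0e+00]
(0.5872, -0.0076, 0.1125) [-0.0007 -0.0007  0.003 ]
[ 0.81811071 -0.31568423  0.49115452]
0 

0 
0.11159216629116978
1501 ((587.0274658203125, -8.053509712219238), (33.531734466552734, 10.9661865234375), 14.101693153381348)
```

```bash
python3 -m crank '{"travel":[[0,0,-0.0005],[0,0,-0.001],[0,0,-0.0015],[0,0,-0.002],[0,0,-0.0025]],"dr":[[0,0,0.1],[0,0,0.2],[0,0,0.3],[0,0,0.4],[0,0,0.5]],"gripper":[0,0,0,0,0]}' 110
python3 -m crank '{"travel":[[0,0,0],[0,0,-0.0005],[0,0,-0.001],[0,0,-0.0015],[0,0,-0.002]],"dr":[[0,0,-0.09],[0,0,-0.18],[0,0,-0.27],[0,0,-0.36],[0,0,-0.45]],"gripper":[0,0,0,0,0]}' 110
python3 -c "
from h import *
legs((.5872,-.0076,.1125)); print(arm.observe()['moment'])
c,P=cloud('wrist')
for x in find(c,P,'red',60): 
  q=x[2]; q=q[(q[:,2]>.1)&(q[:,2]<.125)]; print(np.median(q[:,2]) if len(q) else '')
"
```

```text
clock: 5.98
position: [0.5863, -0.0066, 0.1181]
ee_rot: [-0.41, -3.113, -0.002]
force: [2.6, 5.9, -7.3]
opening: 0.0094
grip_force: 107.8
clock: 6.4
position: [0.5863, -0.0069, 0.1202]
ee_rot: [0.305, -3.126, -0.003]
force: [2.0, 4.2, -7.1]
opening: 0.0099
grip_force: 107.8
pos [ 0.5863 -0.0069  0.1202] yang deg 101.16 tilt [-0.0011  0.0016 -1.    ]
(0.5872, -0.0076, 0.1125) [-0.0008 -0.0008  0.0077]
[ 0.78470866 -0.41316931 -0.4995437 ]

0.11625768717846768
```

```bash
python3 -m crank '{"travel":[[0,0,-0.0005],[0,0,-0.001],[0,0,-0.0015],[0,0,-0.002],[0,0,-0.0025]],"dr":[[0,0,-0.1],[0,0,-0.2],[0,0,-0.3],[0,0,-0.4],[0,0,-0.5]],"gripper":[0,0,0,0,0]}' 110
python3 -m crank '{"travel":[[0,0,0],[0,0,-0.0005],[0,0,-0.001],[0,0,-0.0015],[0,0,-0.002]],"dr":[[0,0,0.09],[0,0,0.18],[0,0,0.27],[0,0,0.36],[0,0,0.45]],"gripper":[0,0,0,0,0]}' 110
python3 -m crank '{"travel":[[0,0,-0.0005],[0,0,-0.001],[0,0,-0.0015],[0,0,-0.002],[0,0,-0.0025]],"dr":[[0,0,0.1],[0,0,0.2],[0,0,0.3],[0,0,0.4],[0,0,0.5]],"gripper":[0,0,0,0,0]}' 110
python3 -c "
from h import *
legs((.5872,-.0076,.1125)); print(arm.observe()['moment'])
c,P=cloud('wrist')
for x in find(c,P,'red',60): 
  q=x[2]; q=q[(q[:,2]>.1)&(q[:,2]<.13)]; print(np.median(q[:,2]) if len(q) else '')
"
```

```text
clock: 6.87
position: [0.5865, -0.0074, 0.1233]
ee_rot: [1.069, -2.954, -0.001]
force: [0.5, 3.7, -4.1]
opening: 0.0098
grip_force: 108.3
clock: 7.28
position: [0.5866, -0.0077, 0.126]
ee_rot: [-0.37, 3.12, -0.0]
force: [0.2, 1.1, -0.4]
opening: 0.0093
grip_force: 108.8
clock: 7.7
position: [0.5866, -0.0088, 0.1286]
ee_rot: [0.414, 3.114, -0.003]
force: [0.5, -0.2, -1.3]
opening: 0.0096
grip_force: 108.8
pos [ 0.5866 -0.0088  0.1286] yang deg 74.85 tilt [ 3.0e-04 -2.1e-03 -1.0e+00]
(0.5872, -0.0076, 0.1125) [-0.0002  0.0014  0.0161]
[-0.01129326 -0.02456686 -0.02327799]

0.12476145418653989
```

```bash
python3 -m crank '{"travel":[[0,0,-0.02],[0,0,-0.05],[0,0,-0.08],[0,0,-0.09],[0,0,-0.09]],"dr":[[0,0,0],[0,0,0],[0,0,0],[0,0,0],[0,0,0]],"gripper":[0,0,0,0,0]}' 110
python3 -c "
from h import *
c,P=cloud('top')
for x in find(c,P,'blue',200): print(x[0],x[1],circ(x[2]))
c,P=cloud('side')
for x in find(c,P,'blue',200): print(x[0],x[1],circ(x[2]))
legs((.4573,.1811,.22),(.4573,.1811,.029)); print(arm.observe()['force'])
"
```

```text
clock: 8.17
position: [0.5889, -0.0085, 0.2219]
ee_rot: [0.402, 3.108, -0.001]
force: [0.5, -0.1, -0.7]
opening: 0.0097
grip_force: 108.9
[370.  230.7] 1032 [0.4595 0.181  0.0397]
pos [ 0.5861 -0.008   0.2179] yang deg 75.24 tilt [-3.e-04 -6.e-04 -1.e+00]
(0.4573, 0.1811, 0.22) [ 0.1727  0.1501 -0.0022]
(0.4573, 0.1811, 0.029) [-0.00e+00  1.00e-04  1.91e-01]
[ 0.16686925 -0.49070528 -0.74825909]
```

```bash
python3 -m crank '{"travel":[[0.03,0.026,0],[0.06,0.052,0],[0.09,0.078,0],[0.12,0.104,0],[0.14,0.122,0]],"dr":[[0,0,0],[0,0,0],[0,0,0],[0,0,0],[0,0,0]],"gripper":[0,0,0,0,0]}' 110
python3 -m crank '{"travel":[[0.02,0.018,0.02],[0.032,0.028,0.05],[0.032,0.028,0.08],[0.032,0.028,0.11],[0.032,0.028,0.13]],"dr":[[0,0,0],[0,0,0],[0,0,0],[0,0,0],[0,0,0]],"gripper":[0,0,0,0,0]}' 110
python3 -m crank '{"travel":[[0,0,0.01],[0,0,0.02],[0,0,0.03],[0,0,0.03],[0,0,0.03]],"dr":[[0,0,0],[0,0,0],[0,0,0],[0,0,0],[0,0,0]],"gripper":[0,0,0,0,0]}' 110
python3 -c "
from h import *
legs((.4585,.1811,.029)); print(arm.observe()['force'])
"
```

```text
clock: 8.68
position: [0.478, 0.1474, 0.2157]
ee_rot: [-0.402, -3.109, 0.002]
force: [0.0, 0.2, -1.0]
opening: 0.01
grip_force: 108.7
clock: 9.1
position: [0.4546, 0.1806, 0.0841]
ee_rot: [-0.4, -3.11, 0.005]
force: [0.3, 0.4, -0.8]
opening: 0.0097
grip_force: 108.7
clock: 9.52
position: [0.4564, 0.1805, 0.0565]
ee_rot: [-0.403, -3.111, 0.004]
force: [0.9, -0.2, -0.8]
opening: 0.0099
grip_force: 108.7
pos [0.4564 0.1805 0.0565] yang deg 75.24 tilt [-0.0048 -0.0016 -1.    ]
(0.4585, 0.1811, 0.029) [-0.002   0.0012  0.0275]
[ 0.9233284  -0.19711184 -0.84577786]
```

```bash
python3 -m crank '{"travel":[[0,0,0.01],[0,0,0.02],[0,0,0.025],[0,0,0.027],[0,0,0.028]],"dr":[[0,0,0],[0,0,0],[0,0,0],[0,0,0],[0,0,0]],"gripper":[0,0,0,0,0]}' 110
python3 -m crank '{"travel":[[0,0,0],[0,0,0],[0,0,0],[0,0,0],[0,0,-0.02]],"dr":[[0,0,0],[0,0,0],[0,0,0],[0,0,0],[0,0,0]],"gripper":[0,0.4,0.4,0.4,0.4]}' 30
python3 -m crank '{"travel":[[0,0,-0.03],[0,0,-0.07],[0,0,-0.11],[0,0,-0.14],[0,0,-0.17]],"dr":[[0,0,0],[0,0,0],[0,0,0],[0,0,0],[0,0,0]],"gripper":[0.4,0.4,0.4,0.4,0.4]}' 30
python3 -c "
from h import *
c,P=cloud('side'); save('s3.png',c,1.5)
for k in ('blue','red'):
  for x in find(c,P,k,100): print(k,x[0],x[1],np.median(x[2],0).round(3),x[2].max(0).round(3))
c,P=cloud('wrist'); save('w3.png',c)
legs((.57,0,.22)); print(arm.observe()['force'])
"
```

```text
clock: 9.93
position: [0.4582, 0.1811, 0.0302]
ee_rot: [-0.404, -3.115, 0.0]
force: [-0.4, 0.1, 0.0]
opening: 0.0099
grip_force: 108.7
clock: 10.35
position: [0.4562, 0.1805, 0.0483]
ee_rot: [-0.403, -3.11, 0.004]
force: [0.4, 0.1, -0.3]
opening: 0.0341
grip_force: 0.0
clock: 10.77
position: [0.4585, 0.1813, 0.223]
ee_rot: [0.403, 3.114, 0.001]
force: [0.7, 0.5, -0.5]
opening: 0.0341
grip_force: 0.0
red [265.2 195.4] 583 [ 0.462 -0.05   0.027] [ 0.489 -0.019  0.063]
red [370.5 228.9] 280 [0.463 0.179 0.024] [0.485 0.202 0.051]
pos [0.462  0.1824 0.2261] yang deg 75.24 tilt [ 0.0116  0.0035 -0.9999]
(0.57, 0, 0.22) [-0.1508 -0.1489  0.0068]
[ 1.00212049  0.22620199 -0.12219936]
```

View pics/s3.png

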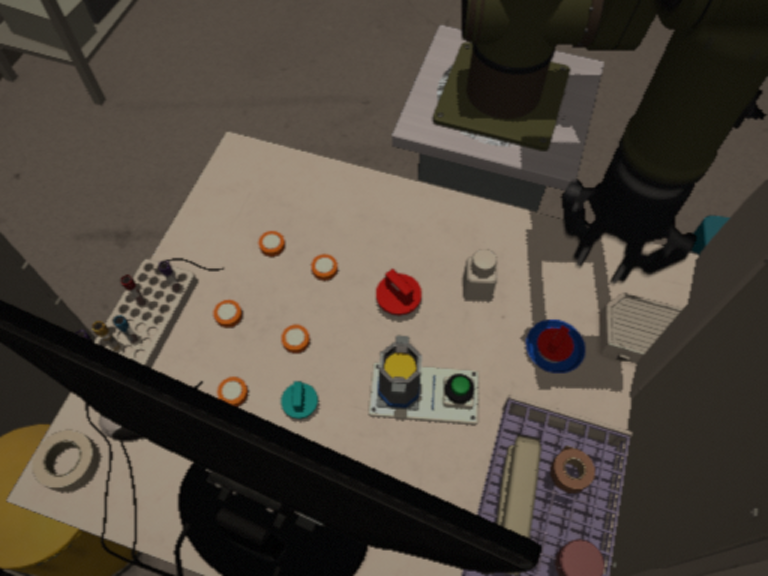

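The side view shows the stopper in the dish at (555,345). The magazine is open with the yellow follower at (400,365), and all five discs are still in place. Next I go over the magazine, measure the mouth from the wrist, and check clearance to the monitor.

```bash
python3 -m crank '{"travel":[[-0.03,-0.026,0],[-0.06,-0.052,-0.01],[-0.09,-0.078,-0.02],[-0.12,-0.104,-0.03],[-0.14,-0.122,-0.04]],"dr":[[0,0,-0.1],[0,0,-0.2],[0,0,-0.3],[0,0,-0.4],[0,0,-0.492]],"gripper":[0.4,0.4,0.4,0.4,0.4]}' 30
python3 -c "
from h import *
legs((.587,-.007,.28))
d=np.load('top0.npz');P=d['P']
for z in (.1,.15,.2,.25,.3,.35,.4):
  a=P[(abs(P[...,2]-z)<.025)&(abs(P[...,1]+.22)<.09)&(P[...,0]>.6)]; print(z,a[:,0].min() if len(a) else None)
"
```

```text
clock: 11.28
position: [0.5641, 0.0247, 0.2601]
ee_rot: [-0.373, 3.119, -0.002]
force: [0.5, 0.2, -0.3]
opening: 0.0341
grip_force: 0.0
pos [0.5641 0.0247 0.2601] yang deg 103.64 tilt [ 3.0e-04 -1.2e-03 -1.0e+00]
(0.587, -0.007, 0.28) [-0.0147 -0.0363 -0.0198]
0.1 0.7159348391526745
0.15 0.7235917034449879
0.2 0.7281283246936261
0.25 0.7327018857452844
0.3 0.7373227726895517
0.35 0.7433503649422247
0.4 None
```

```bash
python3 -m crank '{"travel":[[-0.008,-0.018,-0.01],[-0.015,-0.036,-0.02],[-0.015,-0.036,-0.02],[-0.015,-0.036,-0.02],[-0.015,-0.036,-0.02]],"dr":[[0,0,0],[0,0,0],[0,0,0],[0,0,0],[0,0,0]],"gripper":[0.6,0.6,0.6,0.6,0.6]}' 30
python3 -m crank '{"travel":[[0,0,0],[0,0,0],[0,0,0],[0,0,0]],"dr":[[0,0,0],[0,0,0],[0,0,0],[0,0,0]],"gripper":[0.7,0.7,0.7,0.7]}' 30
cat > look.py <<'E'
from h import *
import sys
c,P=cloud("wrist"); 
if len(sys.argv)>1: save(sys.argv[1],c)
np.savez("wl.npz",c=c,P=P)
m=(P[...,2]>.098)&(P[...,2]<.11)&(np.hypot(P[...,0]-.587,P[...,1]+.007)<.05)
if m.sum()>50:
    q=P[m]; print("rim",m.sum(),"z",np.median(q[:,2]).round(4),"mid",((q.min(0)+q.max(0))/2).round(4),"rect",cv2.minAreaRect((q[:,:2]*1000).astype(np.float32)))
h=cv2.cvtColor(c,cv2.COLOR_RGB2HSV).astype(int)
m=(h[...,0]>20)&(h[...,0]<35)&(h[...,1]>120)&(np.hypot(P[...,0]-.587,P[...,1]+.007)<.03)
if m.sum()>30: print("yellow",m.sum(),"z",np.median(P[m][:,2]).round(4),circ(P[m]))
for x in find(c,P,"orange"): print("disc",x[0],x[1],circ(x[2]),x[2][:,2].max().round(3))
E
python3 look.py w4.png
python3 -c "
from h import *
legs((.587,-.007,.28))"
```

```text
clock: 11.7
position: [0.5845, -0.0034, 0.2792]
ee_rot: [0.367, -3.118, -0.002]
force: [0.6, -1.2, 0.1]
opening: 0.0511
grip_force: 0.0
clock: 12.03
position: [0.5852, -0.0032, 0.2801]
ee_rot: [0.369, -3.119, -0.0]
force: [0.7, -0.1, 0.8]
opening: 0.06
grip_force: 0.0
rim 1306 z 0.1027 mid [ 0.587  -0.0079  0.1019] rect ((587.1043701171875, -7.738468170166016), (54.589725494384766, 69.15853118896484), 69.05307006835938)
yellow 1050 z 0.0884 [ 0.5866 -0.0111  0.0252]
disc [138.8   1.6] 82 [ 0.4422 -0.1714  0.0152] 0.016
disc [36.7 71.5] 496 [ 0.5545 -0.2761  0.0194] 0.016
disc [128.   99.2] 460 [ 0.5607 -0.1685  0.0194] 0.015
disc [ 79.7 167.9] 370 [ 0.6609 -0.2192  0.0195] 0.015
disc [239.  296.7] 47 [0.7464 0.0149 0.0071] 0.088
disc [256.1 301.8] 49 [0.7482 0.0374 0.0073] 0.09
pos [ 0.5854 -0.0034  0.2802] yang deg 103.47 tilt [-3.e-04  0.e+00 -1.e+00]
(0.587, -0.007, 0.28) [-0.0008 -0.0039  0.0002]
```

View pics/w4.png

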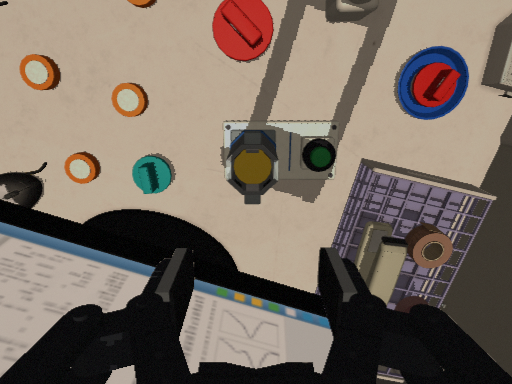

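The wrist view shows the open mouth at (255,165) with the follower at the right depth, four discs in view and the stopper in the dish at (436,85). Mouth ≈ (.587,-.0075). Disc 1 is at (.5607,-.1685).

```bash
python3 -c "
from h import *
legs((.5607,-.1685,.13),(.5607,-.1685,.003),(.5607,-.1685,.17),(.5868,-.0074,.17),(.5868,-.0074,.107))"
```

```text
pos [ 0.5854 -0.0034  0.2802] yang deg 103.47 tilt [-3.e-04  0.e+00 -1.e+00]
(0.5607, -0.1685, 0.13) [ 0.0624 -0.1549  0.1502]
(0.5607, -0.1685, 0.003) [-0.    -0.     0.127]
(0.5607, -0.1685, 0.17) [ 0.     0.    -0.167]
(0.5868, -0.0074, 0.17) [-0.0629  0.1506 -0.    ]
(0.5868, -0.0074, 0.107) [-0.    -0.     0.063]
```

```bash
python3 -m crank '{"travel":[[0.012,-0.031,0.02],[0.025,-0.062,0.04],[0.037,-0.093,0.07],[0.05,-0.124,0.1],[0.0624,-0.155,0.13]],"dr":[[0,0,0],[0,0,0],[0,0,0],[0,0,0],[0,0,0]],"gripper":[0.7,0.7,0.7,0.7,0.7]}' 40
python3 -m crank '{"travel":[[0,0,0.02],[0,0,0.04],[0,0,0.07],[0,0,0.09],[0,0,0.1]],"dr":[[0,0,0],[0,0,0],[0,0,0],[0,0,0],[0,0,0]],"gripper":[0.7,0.7,0.7,0.7,0.7]}' 40
python3 -m crank '{"travel":[[0,0,0],[0,0,0],[0,0,0],[0,0,0]],"dr":[[0,0,0],[0,0,0],[0,0,0],[0,0,0]],"gripper":[0.7,0.7,0.7,0.7]}' 40
python3 look.py
python3 -c "
from h import *
legs((.5607,-.1685,.003))"
```

```text
clock: 12.5
position: [0.5619, -0.163, 0.1562]
ee_rot: [-0.368, 3.119, -0.001]
force: [0.3, 0.3, 0.2]
opening: 0.0598
grip_force: 0.0
clock: 12.92
position: [0.5601, -0.1614, 0.0541]
ee_rot: [0.366, -3.116, -0.003]
force: [0.3, 0.5, 0.1]
opening: 0.0602
grip_force: 0.0
clock: 13.25
position: [0.5634, -0.1624, 0.0585]
ee_rot: [-0.367, 3.117, -0.002]
force: [0.0, 0.3, 0.8]
opening: 0.0594
grip_force: 0.0
disc [295.6  18.9] 1237 [ 0.4382 -0.1723  0.0191] 0.016
disc [ 73.  164.9] 1792 [ 0.5544 -0.2762  0.0196] 0.016
pos [ 0.5633 -0.1624  0.0584] yang deg 103.43 tilt [ 0.003  -0.0011 -1.    ]
(0.5607, -0.1685, 0.003) [ 0.0041 -0.0053  0.0554]
```

```bash
python3 -m crank '{"travel":[[0.004,-0.005,0],[0.004,-0.005,0.02],[0.004,-0.005,0.04],[0.004,-0.005,0.05],[0.004,-0.005,0.052]],"dr":[[0,0,0],[0,0,0],[0,0,0],[0,0,0],[0,0,0]],"gripper":[0.7,0.7,0.7,0.7,0.7]}' 40
python3 -m crank '{"travel":[[0,0,0],[0,0,0],[0,0,0],[0,0,0]],"dr":[[0,0,0],[0,0,0],[0,0,0],[0,0,0]],"gripper":[0.7,0.7,0.7,0.7]}' 40
python3 -c "
from h import *
legs((.5607,-.1685,.003))"
```

```text
clock: 13.72
position: [0.5578, -0.1677, 0.0034]
ee_rot: [0.366, -3.117, -0.002]
force: [-0.2, -0.4, 0.2]
opening: 0.0598
grip_force: 0.0
clock: 14.05
position: [0.5601, -0.1681, 0.0058]
ee_rot: [-0.367, 3.118, -0.001]
force: [0.5, -0.4, 1.0]
opening: 0.0601
grip_force: 0.0
pos [ 0.5601 -0.1681  0.0058] yang deg 103.42 tilt [ 1.8e-03 -7.0e-04 -1.0e+00]
(0.5607, -0.1685, 0.003) [-0.0005 -0.0005  0.0028]
```

```bash
python3 -m crank '{"travel":[[0,0,0.0015],[0,0,0.0015],[0,0,0.0015],[0,0,0.0015],[0,0,0.0015]],"dr":[[0,0,0],[0,0,0],[0,0,0],[0,0,0],[0,0,0]],"gripper":[0.7,0.3,0.3,0.3,0.3]}' 40
python3 -m crank '{"travel":[[0,0,0],[0,0,0],[0,0,0]],"dr":[[0,0,0],[0,0,0],[0,0,0]],"gripper":[0.3,0.3,0.3]}' 40
python3 -c "
from h import *
legs((.5607,-.1685,.003))"
python3 -m crank '{"travel":[[0,0,-0.02],[0,0,-0.06],[0,0,-0.1],[0,0,-0.14],[0,0,-0.165]],"dr":[[0,0,0],[0,0,0],[0,0,0],[0,0,0],[0,0,0]],"gripper":[0.3,0.3,0.3,0.3,0.3]}' 40
python3 -m crank '{"travel":[[0,0,0],[0,0,0],[0,0,0]],"dr":[[0,0,0],[0,0,0],[0,0,0]],"gripper":[0.3,0.3,0.3]}' 40
python3 -c "
from h import *
legs((.5868,-.0074,.17),(.5868,-.0074,.107))"
```

```text
clock: 14.47
position: [0.5595, -0.1679, 0.0039]
ee_rot: [-0.367, 3.12, -0.0]
force: [-2.1, 0.6, 4.9]
opening: 0.038
grip_force: 39.8
clock: 14.72
position: [0.5595, -0.1679, 0.0039]
ee_rot: [-0.367, 3.12, -0.0]
force: [-1.3, 0.7, 5.3]
opening: 0.0381
grip_force: 39.8
pos [ 0.5595 -0.1679  0.0039] yang deg 103.42 tilt [ 6.e-04 -2.e-04 -1.e+00]
(0.5607, -0.1685, 0.003) [-0.0011 -0.0009  0.0009]
clock: 15.13
position: [0.5607, -0.1683, 0.1722]
ee_rot: [-0.367, 3.116, -0.003]
force: [1.0, 0.0, -0.8]
opening: 0.038
grip_force: 40.3
clock: 15.38
position: [0.5584, -0.1675, 0.1675]
ee_rot: [0.367, -3.119, -0.001]
force: [-0.6, 0.1, -0.8]
opening: 0.0378
grip_force: 40.3
pos [ 0.5584 -0.1675  0.1675] yang deg 103.42 tilt [-1.5e-03  5.0e-04 -1.0e+00]
(0.5868, -0.0074, 0.17) [-0.0648  0.1491 -0.0025]
(0.5868, -0.0074, 0.107) [-0.0001 -0.0001  0.063 ]
```

```bash
python3 -m crank '{"travel":[[-0.013,0.03,0],[-0.027,0.062,0],[-0.042,0.098,0],[-0.056,0.13,0],[-0.0645,0.1495,0]],"dr":[[0,0,0],[0,0,0],[0,0,0],[0,0,0],[0,0,0]],"gripper":[0.3,0.3,0.3,0.3,0.3]}' 40
python3 -m crank '{"travel":[[0,0,0],[0,0,0.02],[0,0,0.035],[0,0,0.045],[0,0,0.045]],"dr":[[0,0,0],[0,0,0],[0,0,0],[0,0,0],[0,0,0]],"gripper":[0.3,0.3,0.3,0.3,0.3]}' 40
python3 -m crank '{"travel":[[0,0,0],[0,0,0],[0,0,0],[0,0,0],[0,0,0]],"dr":[[0,0,0],[0,0,0],[0,0,0],[0,0,0],[0,0,0]],"gripper":[0.3,0.3,0.3,0.3,0.3]}' 40
python3 look.py w5.png
python3 -c "
from h import *
legs((.5868,-.0074,.107))"
```

```text
clock: 15.8
position: [0.5858, -0.0041, 0.1656]
ee_rot: [0.368, -3.115, -0.004]
force: [0.7, 0.5, -0.1]
opening: 0.0377
grip_force: 40.3
clock: 16.22
position: [0.5842, -0.0077, 0.1192]
ee_rot: [0.366, -3.112, -0.002]
force: [-1.1, -1.3, 0.2]
opening: 0.0379
grip_force: 40.3
clock: 16.63
position: [0.5878, -0.0077, 0.1241]
ee_rot: [-0.366, 3.119, -0.001]
force: [-0.2, 0.0, 0.2]
opening: 0.0377
grip_force: 40.3
rim 2382 z 0.1027 mid [ 0.5743 -0.0087  0.1016] rect ((571.9777221679688, -11.810935974121094), (43.86717987060547, 52.52077102661133), 15.873533248901367)
yellow 1159 z 0.0884 [ 0.5821 -0.0077  0.0251]
disc [  6.8 217. ] 301 [ 0.6608 -0.2174  0.0181] 0.015
pos [ 0.5877 -0.0076  0.1241] yang deg 103.41 tilt [ 1.4e-03 -1.0e-04 -1.0e+00]
(0.5868, -0.0074, 0.107) [0.0009 0.0004 0.0171]
```

View pics/w5.png

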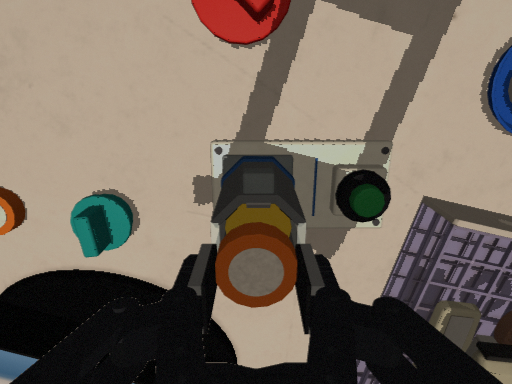

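The disc is held at (257,272), near the fingertips, over the mouth at (257,215). I check its position in the grip.

```bash
python3 -c "
from h import *
d=np.load('wl.npz');P=d['P'];c=d['c']
m=np.zeros(P.shape[:2],bool); m[225:312,210:302]=1
m&=(P[...,2]>.115)&(P[...,2]<.15)
q=P[m]; print(len(q),np.percentile(q[:,2],[2,50,98])); t=q[abs(q[:,2]-np.median(q[:,2]))<.004]; print(circ(t), circ(t,.02)); legs((.587,-.0075,.107))
A=np.c_[t[:,:2],np.ones(len(t))]; print(np.linalg.lstsq(A,t[:,2],rcond=None)[0])
"
```

```text
6261 [0.12347334 0.1335638  0.1461299 ]
[ 0.5887 -0.0088  0.0208] [ 0.589  -0.0087  0.025 ]
pos [ 0.5877 -0.0076  0.1241] yang deg 103.41 tilt [ 1.4e-03 -1.0e-04 -1.0e+00]
(0.587, -0.0075, 0.107) [0.0007 0.0003 0.0171]
[0.01728691 0.00282628 0.12340086]
```

```bash
python3 -m crank '{"travel":[[0.0014,0.0007,0.004],[0.0014,0.0007,0.008],[0.0014,0.0007,0.012],[0.0014,0.0007,0.014],[0.0014,0.0007,0.014]],"dr":[[0,0,0],[0,0,0],[0,0,0],[0,0,0],[0,0,0]],"gripper":[0.3,0.3,0.3,0.3,0.3]}' 40
python3 -m crank '{"travel":[[0,0,0],[0,0,0],[0,0,0],[0,0,0],[0,0,0]],"dr":[[0,0,0],[0,0,0],[0,0,0],[0,0,0],[0,0,0]],"gripper":[0.3,0.3,0.3,0.3,0.3]}' 40
python3 -c "
from h import *
legs((.587,-.0075,.108))"
```

```text
clock: 17.1
position: [0.5852, -0.007, 0.1084]
ee_rot: [0.367, -3.118, -0.001]
force: [-0.0, -0.3, -0.3]
opening: 0.038
grip_force: 40.3
clock: 17.52
position: [0.5859, -0.0071, 0.1095]
ee_rot: [-0.367, 3.12, -0.0]
force: [0.1, -0.2, -0.2]
opening: 0.0375
grip_force: 40.3
pos [ 0.5859 -0.0071  0.1095] yang deg 103.42 tilt [ 3.e-04 -1.e-04 -1.e+00]
(0.587, -0.0075, 0.108) [-0.0009 -0.0006  0.0015]
```

Lower until light contact, then release, rise and check how it sits.

```bash
python3 -m crank '{"travel":[[0,0,0.001],[0,0,0.001],[0,0,0.002],[0,0,0.002],[0,0,0.002]],"dr":[[0,0,0],[0,0,0],[0,0,0],[0,0,0],[0,0,0]],"gripper":[0.3,0.3,0.3,0.3,0.3]}' 40
python3 -m crank '{"travel":[[0,0,0],[0,0,0],[0,0,0],[0,0,0],[0,0,0]],"dr":[[0,0,0],[0,0,0],[0,0,0],[0,0,0],[0,0,0]],"gripper":[0.3,0.6,0.6,0.6,0.6]}' 40
python3 -m crank '{"travel":[[0,0,-0.015],[0,0,-0.03],[0,0,-0.045],[0,0,-0.06],[0,0,-0.06]],"dr":[[0,0,0],[0,0,0],[0,0,0],[0,0,0],[0,0,0]],"gripper":[0.6,0.6,0.6,0,0]}' 40
python3 -m crank '{"travel":[[0,0,0],[0,0,0],[0,0,0],[0,0,0],[0,0,0]],"dr":[[0,0,0],[0,0,0],[0,0,0],[0,0,0],[0,0,0]],"gripper":[0,0,0,0,0]}' 40
cat >> look.py <<'E'
m=(P[...,2]>.108)&(P[...,2]<.125)&(np.hypot(P[...,0]-.587,P[...,1]+.007)<.03)
if m.sum()>100:
    t=P[m]; A=np.c_[t[:,:2]-[.587,-.007],np.ones(len(t))]; print("disc on mouth",m.sum(),circ(t),"plane",np.linalg.lstsq(A,t[:,2],rcond=None)[0].round(4))
E
python3 look.py w6.png
python3 -c "
from h import *
legs((.587,-.0075,.125))"
```

```text
clock: 17.93
position: [0.5857, -0.0071, 0.1072]
ee_rot: [0.367, -3.12, 0.0]
force: [0.1, 0.3, -0.7]
opening: 0.038
grip_force: 40.3
clock: 18.35
position: [0.5859, -0.0071, 0.1073]
ee_rot: [-0.367, 3.12, -0.0]
force: [-0.6, 0.4, 0.3]
opening: 0.0512
grip_force: 0.0
clock: 18.77
position: [0.588, -0.0072, 0.1704]
ee_rot: [-0.366, 3.114, -0.002]
force: [0.4, -0.9, 0.7]
opening: 0.0277
grip_force: 0.0
clock: 19.18
position: [0.5852, -0.0071, 0.1663]
ee_rot: [0.367, -3.118, -0.001]
force: [-0.6, -0.4, 0.1]
opening: -0.0001
grip_force: 0.0
rim 2095 z 0.103 mid [ 0.5821 -0.0077  0.104 ] rect ((581.697998046875, -9.098365783691406), (63.55450439453125, 52.31624221801758), 14.262375831604004)
yellow 103 z 0.0885 [ 0.59   -0.0105  0.0244]
disc [ 23.5 199. ] 655 [ 0.6608 -0.219   0.0195] 0.015
disc on mouth 2712 [ 0.5871 -0.0079  0.0198] plane [0.0153 0.0035 0.1151]
pos [ 0.5854 -0.0071  0.1665] yang deg 103.42 tilt [-1.4e-03  1.0e-04 -1.0e+00]
(0.587, -0.0075, 0.125) [-0.0015 -0.0008  0.0415]
```

View pics/w6.png

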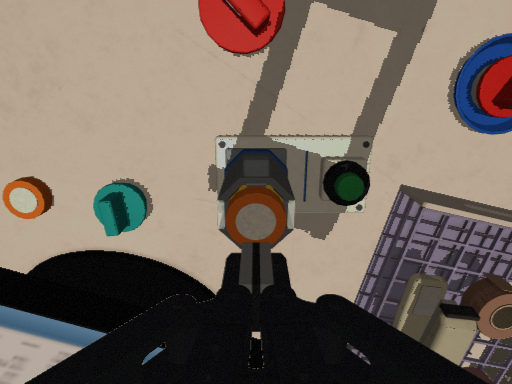

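The disc sits flat and centred on the mouth at (256,217), top at .115. Now I press it.

```bash
python3 -m crank '{"travel":[[-0.001,-0.0005,0.02],[-0.001,-0.0005,0.035],[-0.001,-0.0005,0.045],[-0.001,-0.0005,0.045],[-0.001,-0.0005,0.045]],"dr":[[0,0,0],[0,0,0],[0,0,0],[0,0,0],[0,0,0]],"gripper":[0,0,0,0,0]}' 40
python3 -m crank '{"travel":[[0,0,0.005],[0,0,0.01],[0,0,0.015],[0,0,0.02],[0,0,0.025]],"dr":[[0,0,0],[0,0,0],[0,0,0],[0,0,0],[0,0,0]],"gripper":[0,0,0,0,0]}' 40
python3 -m crank '{"travel":[[0,0,0.003],[0,0,0.003],[0,0,0.003],[0,0,0.003],[0,0,0.003]],"dr":[[0,0,0],[0,0,0],[0,0,0],[0,0,0],[0,0,0]],"gripper":[0,0,0,0,0]}' 40
python3 -c "
from h import *
legs((.587,-.0075,.0935))"
```

```text
clock: 19.65
position: [0.5864, -0.0073, 0.1216]
ee_rot: [0.367, -3.118, -0.001]
force: [0.9, 0.2, -0.5]
opening: -0.0002
grip_force: 0.0
clock: 20.07
position: [0.5875, -0.0074, 0.0975]
ee_rot: [-0.367, 3.119, -0.0]
force: [-0.1, 0.4, 4.0]
opening: 0.0002
grip_force: 1.9
clock: 20.48
position: [0.5873, -0.0074, 0.0946]
ee_rot: [-0.367, 3.119, -0.0]
force: [1.1, -0.9, 2.3]
opening: -0.0001
grip_force: 1.4
pos [ 0.5873 -0.0074  0.0946] yang deg 103.42 tilt [ 9.e-04 -0.e+00 -1.e+00]
(0.587, -0.0075, 0.0935) [ 0.0003 -0.0001  0.0011]
```

```bash
python3 -m crank '{"travel":[[0,0,0.0015],[0,0,0.0015],[0,0,0.0015],[0,0,0.0015],[0,0,0.0015]],"dr":[[0,0,0],[0,0,0],[0,0,0],[0,0,0],[0,0,0]],"gripper":[0,0,0,0,0]}' 40
python3 -m crank '{"travel":[[0,0,-0.02],[0,0,-0.06],[0,0,-0.1],[0,0,-0.1],[0,0,-0.1]],"dr":[[0,0,0],[0,0,0],[0,0,0],[0,0,0],[0,0,0]],"gripper":[0,0,0,0,0]}' 40
python3 -m crank '{"travel":[[0,0,0],[0,0,0],[0,0,0]],"dr":[[0,0,0],[0,0,0],[0,0,0]],"gripper":[0,0.7,0.7]}' 40
sed -i 's/(P\[...,2\]>.108)&(P\[...,2\]<.125)/(P[...,2]>.088)\&(P[...,2]<.125)/' look.py
cat >> look.py <<'E'
m=np.hypot(P[...,0]-.587,P[...,1]+.0075)<.012; t=P[m]; print("bore centre z",np.nanmedian(t[:,2]).round(4),"rgb",np.median(c[m],0), len(t))
E
python3 look.py w7.png
python3 -c "
from h import *
legs((.6608,-.2190,.19),(.6608,-.2190,.005))"
```

```text
clock: 20.9
position: [0.5872, -0.0074, 0.0929]
ee_rot: [-0.367, 3.119, -0.0]
force: [2.2, 0.4, 2.5]
opening: 0.0001
grip_force: 1.5
clock: 21.32
position: [0.5878, -0.0074, 0.1951]
ee_rot: [-0.367, 3.116, -0.001]
force: [0.9, 0.3, -1.4]
opening: 0.0001
grip_force: 0.0
clock: 21.57
position: [0.5852, -0.0072, 0.1908]
ee_rot: [0.366, -3.116, -0.001]
force: [0.6, 0.8, 0.8]
opening: 0.0232
grip_force: 0.0
rim 2349 z 0.1026 mid [ 0.5873 -0.0076  0.1021] rect ((587.2265625, -7.5484771728515625), (55.13511657714844, 69.49781036376953), 68.75455474853516)
disc [ 39.4 191.3] 580 [ 0.6607 -0.2191  0.0195] 0.016
disc [238.7 356.1] 99 [0.7604 0.0143 0.01  ] 0.089
disc [259.9 361.8] 90 [0.755  0.0361 0.0044] 0.089
disc on mouth 4051 [ 0.5868 -0.0076  0.0285] plane [-0.0132 -0.0021  0.0986]
bore centre z 0.096 rgb [105.  95.  84.] 1084
pos [ 0.5855 -0.0072  0.1909] yang deg 103.42 tilt [-4.e-03  3.e-04 -1.e+00]
(0.6608, -0.219, 0.19) [-0.0241 -0.2235  0.0006]
(0.6608, -0.219, 0.005) [-0.0007 -0.0002  0.185 ]
```

View pics/w7.png

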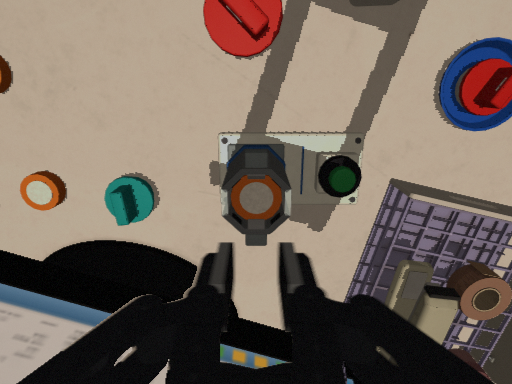

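Disc 1 is snapped in at (256,198), its top 8 mm below the rim. Disc 2 is at (.6608,-.219), near the monitor.

```bash
python3 -m crank '{"travel":[[-0.0037,-0.037,0],[-0.0075,-0.074,0],[-0.011,-0.111,0],[-0.015,-0.148,0],[-0.0186,-0.185,0]],"dr":[[0,0,0],[0,0,0],[0,0,0],[0,0,0],[0,0,0]],"gripper":[0.7,0.7,0.7,0.7,0.7]}' 40
python3 -m crank '{"travel":[[-0.003,-0.03,0],[-0.0038,-0.0378,0.02],[-0.0038,-0.0378,0.05],[-0.0038,-0.0378,0.08],[-0.0038,-0.0378,0.11]],"dr":[[0,0,0],[0,0,0],[0,0,0],[0,0,0],[0,0,0]],"gripper":[0.7,0.7,0.7,0.7,0.7]}' 40
python3 -m crank '{"travel":[[0,0,0.02],[0,0,0.03],[0,0,0.03],[0,0,0.03],[0,0,0.03]],"dr":[[0,0,0],[0,0,0],[0,0,0],[0,0,0],[0,0,0]],"gripper":[0.7,0.7,0.7,0.7,0.7]}' 40
python3 -m crank '{"travel":[[0,0,0],[0,0,0],[0,0,0]],"dr":[[0,0,0],[0,0,0],[0,0,0]],"gripper":[0.7,0.7,0.7]}' 40
python3 look.py
python3 -c "
from h import *
legs((.6608,-.2190,.005))"
```

```text
clock: 22.03
position: [0.6477, -0.1842, 0.1914]
ee_rot: [0.367, -3.118, -0.002]
force: [1.2, 0.1, -0.3]
opening: 0.0598
grip_force: 0.0
clock: 22.45
position: [0.6597, -0.2194, 0.0804]
ee_rot: [0.365, -3.119, -0.001]
force: [0.8, 0.2, 0.3]
opening: 0.0597
grip_force: 0.0
clock: 22.87
position: [0.6616, -0.2193, 0.0541]
ee_rot: [-0.367, 3.118, -0.002]
force: [0.4, 0.3, 0.1]
opening: 0.0595
grip_force: 0.0
clock: 23.12
position: [0.6612, -0.2191, 0.0544]
ee_rot: [-0.367, 3.118, -0.002]
force: [-0.0, 0.1, 0.3]
opening: 0.06
grip_force: 0.0
disc [196.8  27.6] 1617 [ 0.5549 -0.2762  0.0191] 0.016
bore centre z nan rgb [nan nan nan] 0
pos [ 0.661  -0.219   0.0541] yang deg 103.42 tilt [ 1.9e-03 -7.0e-04 -1.0e+00]
(0.6608, -0.219, 0.005) [0.0003 0.0001 0.0491]
  return np.nanmean(a, axis, out=out, keepdims=keepdims)
  return _methods._mean(a, axis=axis, dtype=dtype,
  ret = um.true_divide(
```

```bash
python3 -m crank '{"travel":[[0,0,0.02],[0,0,0.038],[0,0,0.046],[0,0,0.049],[0,0,0.049]],"dr":[[0,0,0],[0,0,0],[0,0,0],[0,0,0],[0,0,0]],"gripper":[0.7,0.7,0.7,0.7,0.7]}' 40
python3 -m crank '{"travel":[[0,0,0],[0,0,0],[0,0,0],[0,0,0],[0,0,0]],"dr":[[0,0,0],[0,0,0],[0,0,0],[0,0,0],[0,0,0]],"gripper":[0.7,0.7,0.3,0.3,0.3]}' 40
python3 -m crank '{"travel":[[0,0,0],[0,0,0],[0,0,0]],"dr":[[0,0,0],[0,0,0],[0,0,0]],"gripper":[0.3,0.3,0.3]}' 40
python3 -m crank '{"travel":[[0,0,-0.02],[0,0,-0.06],[0,0,-0.1],[0,0,-0.14],[0,0,-0.155]],"dr":[[0,0,0],[0,0,0],[0,0,0],[0,0,0],[0,0,0]],"gripper":[0.3,0.3,0.3,0.3,0.3]}' 40
python3 -m crank '{"travel":[[0.0037,0.037,0],[0.0075,0.074,0],[0.011,0.111,0],[0.015,0.148,0],[0.0186,0.185,0]],"dr":[[0,0,0],[0,0,0],[0,0,0],[0,0,0],[0,0,0]],"gripper":[0.3,0.3,0.3,0.3,0.3]}' 40
python3 -m crank '{"travel":[[0.003,0.03,0],[0.004,0.0378,0],[0.004,0.0378,0.02],[0.004,0.0378,0.035],[0.004,0.0378,0.035]],"dr":[[0,0,0],[0,0,0],[0,0,0],[0,0,0],[0,0,0]],"gripper":[0.3,0.3,0.3,0.3,0.3]}' 40
python3 -m crank '{"travel":[[0,0,0],[0,0,0],[0,0,0],[0,0,0],[0,0,0]],"dr":[[0,0,0],[0,0,0],[0,0,0],[0,0,0],[0,0,0]],"gripper":[0.3,0.3,0.3,0.3,0.3]}' 40
cat > held.py <<'E'
from h import *
c,P=cloud("wrist"); s=arm.observe()
L=(P-np.array(s["position"]))@rot(s["ee_rot"])   # tool coords
m=np.zeros(P.shape[:2],bool); m[225:315,210:302]=1
m&=(L[...,2]>-.016)&(L[...,2]<-.004)&(abs(L[...,1])<.0205)&(abs(L[...,0])<.03)
t=L[m]; print("held disc in tool: n",len(t),"x mid",((np.percentile(t[:,0],.5)+np.percentile(t[:,0],99.5))/2).round(4),"x ext",np.percentile(t[:,0],[.5,99.5]).round(4),"top z",np.median(t[:,2]).round(4))
legs((.587,-.0075,.108))
E
python3 held.py
```

```text
clock: 23.58
position: [0.6598, -0.2186, 0.0031]
ee_rot: [0.367, -3.119, -0.001]
force: [0.5, 0.9, -0.7]
opening: 0.0593
grip_force: 0.0
clock: 24.0
position: [0.6612, -0.2192, 0.0052]
ee_rot: [-0.367, 3.118, -0.002]
force: [-0.6, -0.6, 4.2]
opening: 0.0379
grip_force: 39.8
clock: 24.25
position: [0.6613, -0.2192, 0.0052]
ee_rot: [-0.367, 3.118, -0.002]
force: [-0.9, -0.3, 5.8]
opening: 0.0379
grip_force: 39.9
clock: 24.67
position: [0.6633, -0.22, 0.1655]
ee_rot: [-0.366, 3.112, -0.007]
force: [0.8, -0.5, 0.3]
opening: 0.0382
grip_force: 40.2
clock: 25.08
position: [0.5982, -0.0419, 0.1588]
ee_rot: [0.366, -3.12, -0.0]
force: [1.4, -0.6, 0.7]
opening: 0.0376
grip_force: 40.2
clock: 25.5
position: [0.5844, -0.0071, 0.1212]
ee_rot: [0.368, -3.115, -0.001]
force: [-1.0, -0.2, 0.3]
opening: 0.0376
grip_force: 40.3
clock: 25.92
position: [0.5873, -0.0078, 0.1246]
ee_rot: [-0.366, 3.119, -0.001]
force: [-0.7, 0.0, -1.2]
opening: 0.0375
grip_force: 40.3
held disc in tool: n 5335 x mid 0.0008 x ext [-0.0184  0.0199] top z -0.0084
pos [ 0.5871 -0.0077  0.1244] yang deg 103.4 tilt [ 1.2e-03 -1.0e-04 -1.0e+00]
(0.587, -0.0075, 0.108) [0.0001 0.0002 0.0164]
```

```bash
python3 -m crank '{"travel":[[0,0,0.005],[0,0,0.01],[0,0,0.014],[0,0,0.0155],[0,0,0.0155]],"dr":[[0,0,0],[0,0,0],[0,0,0],[0,0,0],[0,0,0]],"gripper":[0.3,0.3,0.3,0.3,0.3]}' 40
python3 -m crank '{"travel":[[0,0,0],[0,0,0],[0,0,0],[0,0,0],[0,0,0]],"dr":[[0,0,0],[0,0,0],[0,0,0],[0,0,0],[0,0,0]],"gripper":[0.3,0.3,0.6,0.6,0.6]}' 40
python3 -m crank '{"travel":[[0,0,-0.015],[0,0,-0.03],[0,0,-0.045],[0,0,-0.06],[0,0,-0.06]],"dr":[[0,0,0],[0,0,0],[0,0,0],[0,0,0],[0,0,0]],"gripper":[0.6,0.6,0.6,0,0]}' 40
python3 -m crank '{"travel":[[0,0,0],[0,0,0],[0,0,0],[0,0,0],[0,0,0]],"dr":[[0,0,0],[0,0,0],[0,0,0],[0,0,0],[0,0,0]],"gripper":[0,0,0,0,0]}' 40
python3 look.py
python3 -c "
from h import *
legs((.587,-.0075,.0935))"
```

```text
clock: 26.38
position: [0.5869, -0.0073, 0.1079]
ee_rot: [-0.367, 3.12, 0.0]
force: [0.8, 0.3, 0.4]
opening: 0.038
grip_force: 40.4
clock: 26.8
position: [0.5863, -0.0074, 0.1082]
ee_rot: [0.367, -3.119, 0.0]
force: [-0.7, 0.8, 0.1]
opening: 0.0513
grip_force: 0.0
clock: 27.22
position: [0.5887, -0.0076, 0.1713]
ee_rot: [-0.366, 3.115, -0.002]
force: [1.0, -0.1, 0.1]
opening: 0.028
grip_force: 0.0
clock: 27.63
position: [0.5861, -0.0074, 0.1673]
ee_rot: [0.367, -3.118, -0.001]
force: [-0.1, 0.4, 0.8]
opening: -0.0003
grip_force: 0.0
rim 2126 z 0.103 mid [ 0.582  -0.0077  0.104 ] rect ((581.4490356445312, -9.117172241210938), (63.183448791503906, 52.413211822509766), 13.204902648925781)
disc on mouth 4758 [ 0.5861 -0.0079  0.028 ] plane [ 0.1773 -0.0006  0.1104]
bore centre z 0.2039 rgb [14. 14. 15.] 3323
pos [ 0.5863 -0.0073  0.1675] yang deg 103.42 tilt [-1.4e-03  1.0e-04 -1.0e+00]
(0.587, -0.0075, 0.0935) [-0.0008 -0.0004  0.074 ]
```

```bash
cat > flat.py <<'E'
from h import *
P=np.load("wl.npz")["P"]; m=(P[...,2]>.108)&(P[...,2]<.125)&(np.hypot(P[...,0]-.587,P[...,1]+.0075)<.03)
t=P[m]; k=np.linalg.lstsq(np.c_[t[:,:2]-[.587,-.0075],np.ones(len(t))],t[:,2],rcond=None)[0]; o=circ(t); print(len(t),o,k.round(4))
assert np.hypot(o[0]-.587,o[1]+.0076)<.0025 and max(abs(k[:2]))<.05
E
python3 flat.py && python3 -m crank '{"travel":[[-0.0005,0,0.02],[-0.0005,0,0.035],[-0.0005,0,0.045],[-0.0005,0,0.045],[-0.0005,0,0.045]],"dr":[[0,0,0],[0,0,0],[0,0,0],[0,0,0],[0,0,0]],"gripper":[0,0,0,0,0]}' 40 &&
python3 -m crank '{"travel":[[0,0,0.005],[0,0,0.01],[0,0,0.015],[0,0,0.02],[0,0,0.025]],"dr":[[0,0,0],[0,0,0],[0,0,0],[0,0,0],[0,0,0]],"gripper":[0,0,0,0,0]}' 40 &&
python3 -m crank '{"travel":[[0,0,0.002],[0,0,0.004],[0,0,0.0055],[0,0,0.0055],[0,0,0.0055]],"dr":[[0,0,0],[0,0,0],[0,0,0],[0,0,0],[0,0,0]],"gripper":[0,0,0,0,0]}' 40
python3 -c "
from h import *
legs((.587,-.0075,.0928))"
```

```text
2759 [ 0.5867 -0.0084  0.0198] [-0.0267 -0.0211  0.1148]
clock: 28.1
position: [0.5867, -0.0072, 0.1226]
ee_rot: [0.367, -3.118, -0.001]
force: [0.1, -0.7, 0.5]
opening: -0.0001
grip_force: 0.0
clock: 28.52
position: [0.5895, -0.007, 0.0999]
ee_rot: [-0.366, 3.115, -0.0]
force: [2.6, 1.4, 3.4]
opening: 0.0001
grip_force: 2.6
clock: 28.93
position: [0.5884, -0.0073, 0.0934]
ee_rot: [-0.367, 3.118, -0.001]
force: [2.5, 1.5, 4.8]
opening: 0.0
grip_force: 2.2
pos [ 0.5884 -0.0073  0.0934] yang deg 103.42 tilt [ 2.5e-03 -2.0e-04 -1.0e+00]
(0.587, -0.0075, 0.0928) [0.0014 0.0002 0.0006]
```

```bash
python3 -m crank '{"travel":[[0,0,0.0012],[0,0,0.0012],[0,0,0.0012],[0,0,0.0012],[0,0,0.0012]],"dr":[[0,0,0],[0,0,0],[0,0,0],[0,0,0],[0,0,0]],"gripper":[0,0,0,0,0]}' 40
python3 -m crank '{"travel":[[0,0,-0.02],[0,0,-0.06],[0,0,-0.1],[0,0,-0.1],[0,0,-0.1]],"dr":[[0,0,0],[0,0,0],[0,0,0],[0,0,0],[0,0,0]],"gripper":[0,0,0,0,0]}' 40
python3 -m crank '{"travel":[[0,0,0],[0,0,0],[0,0,0],[0,0,0],[0,0,0]],"dr":[[0,0,0],[0,0,0],[0,0,0],[0,0,0],[0,0,0]],"gripper":[0,0.7,0.7,0.7,0.7]}' 40
python3 look.py
python3 -c "
from h import *
c,P=cloud('side')
for k in ('orange','blue'):
  for x in find(c,P,k,50): print(k,x[0],x[1],circ(x[2]),x[2][:,2].max().round(3))
legs((.5548,-.2762,.19),(.5548,-.2762,.005))"
```

```text
clock: 29.35
position: [0.5881, -0.0073, 0.092]
ee_rot: [-0.367, 3.118, -0.001]
force: [3.9, 1.4, 5.6]
opening: 0.0002
grip_force: 2.5
clock: 29.77
position: [0.587, -0.0077, 0.1933]
ee_rot: [-0.367, 3.119, -0.002]
force: [-0.5, -0.6, 0.5]
opening: 0.0002
grip_force: 0.0
clock: 30.18
position: [0.5864, -0.0073, 0.1903]
ee_rot: [0.367, -3.117, -0.001]
force: [-0.5, 0.2, -0.8]
opening: 0.0483
grip_force: 0.0
rim 2342 z 0.1026 mid [ 0.587  -0.0078  0.1018] rect ((586.9942016601562, -7.852100372314453), (54.72529602050781, 68.82392883300781), 68.29542541503906)
yellow 32 z 0.2222 [ 0.5842 -0.008   0.026 ]
disc [239.  355.2] 97 [0.7501 0.015  0.0055] 0.089
disc [261. 361.] 92 [0.7493 0.0376 0.0068] 0.089
disc on mouth 4067 [ 0.587  -0.0081  0.0281] plane [-0.0123  0.0039  0.0984]
bore centre z 0.0959 rgb [102.  93.  81.] 1310
orange [180.6 161.6] 95 [ 0.4251 -0.2638  0.019 ] 0.019
orange [222.9 167.3] 98 [ 0.4072 -0.1668  0.0197] 0.017
orange [151.7 208.4] 112 [ 0.5555 -0.2757  0.0189] 0.019
blue [369.9 232.4] 508 [0.4592 0.1811 0.0397] 0.017
pos [ 0.5869 -0.0073  0.1909] yang deg 103.42 tilt [-1.4e-03  1.0e-04 -1.0e+00]
(0.5548, -0.2762, 0.19) [ 0.0936 -0.2541  0.0009]
(0.5548, -0.2762, 0.005) [-2.00e-04 -1.00e-04  1.85e-01]
```

Two discs are held. The disc that was at (.439,-.172) has been knocked to (.407,-.167). Next is disc 3.

```bash
python3 -m crank '{"travel":[[0.013,-0.036,0],[0.026,-0.072,0],[0.04,-0.108,0],[0.053,-0.144,0],[0.066,-0.179,0]],"dr":[[0,0,0],[0,0,0],[0,0,0],[0,0,0],[0,0,0]],"gripper":[0.7,0.7,0.7,0.7,0.7]}' 40
python3 -m crank '{"travel":[[0.013,-0.036,0],[0.026,-0.072,0.01],[0.0276,-0.0751,0.04],[0.0276,-0.0751,0.08],[0.0276,-0.0751,0.11]],"dr":[[0,0,0],[0,0,0],[0,0,0],[0,0,0],[0,0,0]],"gripper":[0.7,0.7,0.7,0.7,0.7]}' 40
python3 -m crank '{"travel":[[0,0,0.02],[0,0,0.03],[0,0,0.03],[0,0,0.03],[0,0,0.03]],"dr":[[0,0,0],[0,0,0],[0,0,0],[0,0,0],[0,0,0]],"gripper":[0.7,0.7,0.7,0.7,0.7]}' 40
python3 -m crank '{"travel":[[0,0,0],[0,0,0],[0,0,0]],"dr":[[0,0,0],[0,0,0],[0,0,0]],"gripper":[0.7,0.7,0.7]}' 40
python3 -c "
from h import *
c,P=cloud('side')
for x in find(c,P,'orange',50): print(x[0],x[1],circ(x[2]))
legs((.5550,-.2761,.005))"
```

```text
clock: 30.7
position: [0.5642, -0.1983, 0.1916]
ee_rot: [0.368, -3.12, 0.0]
force: [0.2, 0.4, 0.6]
opening: 0.0596
grip_force: 0.0
clock: 31.12
position: [0.5544, -0.2775, 0.0798]
ee_rot: [-0.363, 3.121, 0.0]
force: [-0.8, 0.2, -0.1]
opening: 0.0598
grip_force: 0.0
clock: 31.53
position: [0.5565, -0.2768, 0.0531]
ee_rot: [-0.367, 3.118, -0.003]
force: [0.5, -0.1, 0.2]
opening: 0.0599
grip_force: 0.0
clock: 31.78
position: [0.5559, -0.2765, 0.053]
ee_rot: [-0.367, 3.118, -0.002]
force: [0.8, -0.5, 0.5]
opening: 0.0596
grip_force: 0.0
[180.5 161.6] 95 [ 0.425  -0.2635  0.019 ]
[266.1 242.9] 147 [ 0.5877 -0.0083  0.0195]
pos [ 0.5557 -0.2764  0.0527] yang deg 103.43 tilt [ 0.0017 -0.001  -1.    ]
(0.555, -0.2761, 0.005) [0.0007 0.0005 0.0477]
```

```bash
python3 -m crank '{"travel":[[0,0,0.02],[0,0,0.038],[0,0,0.045],[0,0,0.0475],[0,0,0.0475]],"dr":[[0,0,0],[0,0,0],[0,0,0],[0,0,0],[0,0,0]],"gripper":[0.7,0.7,0.7,0.7,0.7]}' 40
python3 -m crank '{"travel":[[0,0,0],[0,0,0],[0,0,0],[0,0,0],[0,0,0]],"dr":[[0,0,0],[0,0,0],[0,0,0],[0,0,0],[0,0,0]],"gripper":[0.7,0.7,0.3,0.3,0.3]}' 40
python3 -m crank '{"travel":[[0,0,0],[0,0,0],[0,0,0]],"dr":[[0,0,0],[0,0,0],[0,0,0]],"gripper":[0.3,0.3,0.3]}' 40
python3 -m crank '{"travel":[[0,0,-0.02],[0,0,-0.06],[0,0,-0.1],[0,0,-0.14],[0,0,-0.155]],"dr":[[0,0,0],[0,0,0],[0,0,0],[0,0,0],[0,0,0]],"gripper":[0.3,0.3,0.3,0.3,0.3]}' 40
python3 -m crank '{"travel":[[-0.013,0.036,0],[-0.026,0.072,0],[-0.04,0.108,0],[-0.053,0.144,0],[-0.066,0.179,0]],"dr":[[0,0,0],[0,0,0],[0,0,0],[0,0,0],[0,0,0]],"gripper":[0.3,0.3,0.3,0.3,0.3]}' 40
python3 -m crank '{"travel":[[-0.013,0.036,0],[-0.026,0.072,0],[-0.0273,0.075,0.01],[-0.0273,0.075,0.03],[-0.0273,0.075,0.035]],"dr":[[0,0,0],[0,0,0],[0,0,0],[0,0,0],[0,0,0]],"gripper":[0.3,0.3,0.3,0.3,0.3]}' 40
python3 -m crank '{"travel":[[0,0,0],[0,0,0],[0,0,0],[0,0,0],[0,0,0]],"dr":[[0,0,0],[0,0,0],[0,0,0],[0,0,0],[0,0,0]],"gripper":[0.3,0.3,0.3,0.3,0.3]}' 40
python3 held.py
```

```text
clock: 32.25
position: [0.5548, -0.2759, 0.0037]
ee_rot: [0.367, -3.119, -0.001]
force: [0.7, 0.7, 0.0]
opening: 0.06
grip_force: 0.0
clock: 32.67
position: [0.5557, -0.2765, 0.0053]
ee_rot: [-0.367, 3.119, -0.002]
force: [-0.7, -0.0, 4.3]
opening: 0.0376
grip_force: 39.6
clock: 32.92
position: [0.5557, -0.2765, 0.0053]
ee_rot: [-0.367, 3.119, -0.002]
force: [-0.4, 1.2, 5.9]
opening: 0.038
grip_force: 39.7
clock: 33.33
position: [0.5579, -0.2777, 0.1654]
ee_rot: [-0.366, 3.112, -0.009]
force: [1.2, -0.1, 0.5]
opening: 0.0377
grip_force: 40.2
clock: 33.75
position: [0.5774, -0.0851, 0.1593]
ee_rot: [-0.366, 3.12, 0.0]
force: [1.5, 0.7, 0.0]
opening: 0.0378
grip_force: 40.3
clock: 34.17
position: [0.5852, -0.0063, 0.1219]
ee_rot: [0.37, -3.116, -0.001]
force: [-1.0, 0.0, 0.3]
opening: 0.038
grip_force: 40.3
clock: 34.58
position: [0.5875, -0.0082, 0.1249]
ee_rot: [-0.365, 3.119, -0.001]
force: [-0.5, 0.0, -0.6]
opening: 0.038
grip_force: 40.3
held disc in tool: n 5340 x mid 0.0017 x ext [-0.0173  0.0207] top z -0.0082
pos [ 0.5874 -0.008   0.1248] yang deg 103.37 tilt [ 1.4e-03 -1.0e-04 -1.0e+00]
(0.587, -0.0075, 0.108) [0.0003 0.0006 0.0168]
```

```bash
python3 -m crank '{"travel":[[-0.0005,0.0003,0.005],[-0.0005,0.0003,0.01],[-0.0005,0.0003,0.014],[-0.0005,0.0003,0.016],[-0.0005,0.0003,0.016]],"dr":[[0,0,0],[0,0,0],[0,0,0],[0,0,0],[0,0,0]],"gripper":[0.3,0.3,0.3,0.3,0.3]}' 40
python3 -m crank '{"travel":[[0,0,0],[0,0,0],[0,0,0],[0,0,0],[0,0,0]],"dr":[[0,0,0],[0,0,0],[0,0,0],[0,0,0],[0,0,0]],"gripper":[0.3,0.3,0.6,0.6,0.6]}' 40
python3 -m crank '{"travel":[[0,0,-0.015],[0,0,-0.03],[0,0,-0.045],[0,0,-0.06],[0,0,-0.06]],"dr":[[0,0,0],[0,0,0],[0,0,0],[0,0,0],[0,0,0]],"gripper":[0.6,0.6,0.6,0,0]}' 40
python3 -m crank '{"travel":[[0,0,0],[0,0,0],[0,0,0],[0,0,0],[0,0,0]],"dr":[[0,0,0],[0,0,0],[0,0,0],[0,0,0],[0,0,0]],"gripper":[0,0,0,0,0]}' 40
python3 look.py >/dev/null
python3 flat.py && python3 -m crank '{"travel":[[0,0,0.02],[0,0,0.035],[0,0,0.045],[0,0,0.045],[0,0,0.045]],"dr":[[0,0,0],[0,0,0],[0,0,0],[0,0,0],[0,0,0]],"gripper":[0,0,0,0,0]}' 40 &&
python3 -m crank '{"travel":[[0,0,0.005],[0,0,0.01],[0,0,0.015],[0,0,0.02],[0,0,0.025]],"dr":[[0,0,0],[0,0,0],[0,0,0],[0,0,0],[0,0,0]],"gripper":[0,0,0,0,0]}' 40 &&
python3 -m crank '{"travel":[[0,0,0.002],[0,0,0.004],[0,0,0.006],[0,0,0.006],[0,0,0.006]],"dr":[[0,0,0],[0,0,0],[0,0,0],[0,0,0],[0,0,0]],"gripper":[0,0,0,0,0]}' 40
python3 -c "
from h import *
legs((.587,-.0075,.0925))"
```

```text
clock: 35.05
position: [0.5876, -0.007, 0.1079]
ee_rot: [-0.367, 3.12, 0.0]
force: [0.9, 0.8, 1.2]
opening: 0.0376
grip_force: 40.5
clock: 35.47
position: [0.587, -0.007, 0.1079]
ee_rot: [0.367, -3.119, -0.0]
force: [-0.2, 0.2, 0.3]
opening: 0.0512
grip_force: 0.0
clock: 35.88
position: [0.5893, -0.0072, 0.1711]
ee_rot: [-0.366, 3.115, -0.002]
force: [0.3, 0.1, 0.2]
opening: 0.028
grip_force: 0.0
clock: 36.3
position: [0.5867, -0.007, 0.1671]
ee_rot: [0.367, -3.118, -0.001]
force: [0.2, 0.4, -0.2]
opening: -0.0
grip_force: 0.0
2784 [ 0.5873 -0.0081  0.0198] [0.048  0.0128 0.1153]
clock: 36.77
position: [0.5869, -0.007, 0.1224]
ee_rot: [0.367, -3.118, -0.001]
force: [0.5, 0.2, 0.4]
opening: -0.0004
grip_force: 0.0
clock: 37.18
position: [0.5887, -0.0071, 0.0988]
ee_rot: [-0.367, 3.117, -0.001]
force: [0.8, -0.1, 5.9]
opening: 0.0001
grip_force: 2.7
clock: 37.6
position: [0.5879, -0.0071, 0.0922]
ee_rot: [-0.367, 3.119, -0.0]
force: [2.5, -0.4, 3.6]
opening: -0.0002
grip_force: 1.8
pos [ 0.5879 -0.0071  0.0922] yang deg 103.42 tilt [ 1.1e-03 -1.0e-04 -1.0e+00]
(0.587, -0.0075, 0.0925) [ 0.001  -0.0002 -0.0003]
```

```bash
python3 -m crank '{"travel":[[0,0,-0.02],[0,0,-0.06],[0,0,-0.1],[0,0,-0.1],[0,0,-0.1]],"dr":[[0,0,0],[0,0,0],[0,0,0],[0,0,0],[0,0,0]],"gripper":[0,0,0,0,0]}' 40
python3 -m crank '{"travel":[[0,0,0],[0,0,0],[0,0,0],[0,0,0],[0,0,0]],"dr":[[0,0,0],[0,0,0],[0,0,0],[0,0,0],[0,0,0]],"gripper":[0,0.7,0.7,0.7,0.7]}' 40
python3 look.py
python3 -c "
from h import *
c,P=cloud('side')
for k in ('orange','blue'):
  for x in find(c,P,k,50): print(k,x[0],x[1],circ(x[2]),x[2][:,2].max().round(3))
legs((.4247,-.2637,.19),(.4247,-.2637,.005))"
```

```text
clock: 38.02
position: [0.5879, -0.0072, 0.1942]
ee_rot: [-0.367, 3.117, -0.001]
force: [0.2, 0.0, -1.8]
opening: -0.0
grip_force: 0.0
clock: 38.43
position: [0.5866, -0.007, 0.1908]
ee_rot: [0.367, -3.118, -0.001]
force: [0.1, 0.3, 1.0]
opening: 0.0479
grip_force: 0.0
rim 2362 z 0.1027 mid [ 0.5874 -0.0078  0.1016] rect ((587.259765625, -7.6937255859375), (69.79400634765625, 54.98048782348633), 47.767356872558594)
yellow 31 z 0.2221 [ 0.5823 -0.0082  0.0255]
disc [238.8 354.5] 95 [0.7476 0.015  0.0062] 0.089
disc [260.5 360.4] 90 [0.7585 0.0365 0.0067] 0.089
disc on mouth 4088 [ 0.587  -0.0076  0.0282] plane [-0.0109  0.0012  0.0986]
bore centre z 0.0967 rgb [101.  92.  80.] 1393
orange [180.6 161.6] 96 [ 0.4249 -0.2631  0.0191] 0.02
orange [222.8 167.2] 99 [ 0.4077 -0.1663  0.0199] 0.018
blue [370.1 232.4] 509 [0.4595 0.1808 0.0395] 0.017
pos [ 0.587  -0.007   0.1914] yang deg 103.42 tilt [-1.4e-03  1.0e-04 -1.0e+00]
(0.4247, -0.2637, 0.19) [ 0.2175 -0.212   0.0016]
(0.4247, -0.2637, 0.005) [-2.00e-04 -1.00e-04  1.85e-01]
```

```bash
python3 -m crank '{"travel":[[0.026,-0.025,0],[0.052,-0.051,0],[0.078,-0.076,0],[0.104,-0.101,0],[0.13,-0.127,0]],"dr":[[0,0,0],[0,0,0],[0,0,0],[0,0,0],[0,0,0]],"gripper":[0.7,0.7,0.7,0.7,0.7]}' 40
python3 -m crank '{"travel":[[0.026,-0.025,0],[0.052,-0.051,0],[0.078,-0.076,0.01],[0.0875,-0.085,0.04],[0.0875,-0.085,0.07]],"dr":[[0,0,0],[0,0,0],[0,0,0],[0,0,0],[0,0,0]],"gripper":[0.7,0.7,0.7,0.7,0.7]}' 40
python3 -m crank '{"travel":[[0,0,0.03],[0,0,0.06],[0,0,0.07],[0,0,0.07],[0,0,0.07]],"dr":[[0,0,0],[0,0,0],[0,0,0],[0,0,0],[0,0,0]],"gripper":[0.7,0.7,0.7,0.7,0.7]}' 40
python3 -m crank '{"travel":[[0,0,0],[0,0,0],[0,0,0]],"dr":[[0,0,0],[0,0,0],[0,0,0]],"gripper":[0.7,0.7,0.7]}' 40
python3 -c "
from h import *
c,P=cloud('side')
for x in find(c,P,'orange',50): print(x[0],x[1],circ(x[2]))
legs((.4247,-.2637,.005))"
```

```text
clock: 38.95
position: [0.4893, -0.1617, 0.192]
ee_rot: [0.368, -3.12, -0.0]
force: [0.4, -0.9, 1.1]
opening: 0.0599
grip_force: 0.0
clock: 39.37
position: [0.4247, -0.2678, 0.123]
ee_rot: [-0.361, 3.117, -0.008]
force: [0.4, 0.3, -0.4]
opening: 0.0597
grip_force: 0.0
clock: 39.78
position: [0.4247, -0.2636, 0.0516]
ee_rot: [0.367, -3.119, -0.002]
force: [0.3, 0.5, 0.7]
opening: 0.0599
grip_force: 0.0
clock: 40.03
position: [0.426, -0.2643, 0.0534]
ee_rot: [-0.367, 3.118, -0.003]
force: [-0.3, 0.0, 1.1]
opening: 0.0596
grip_force: 0.0
[266.4 243. ] 146 [ 0.5868 -0.0074  0.0201]
pos [ 0.4258 -0.2642  0.0533] yang deg 103.43 tilt [ 0.0021 -0.0016 -1.    ]
(0.4247, -0.2637, 0.005) [0.001  0.0008 0.0483]
```

```bash
python3 -m crank '{"travel":[[0.0005,0,0.02],[0.0005,0,0.038],[0.0005,0,0.045],[0.0005,0,0.0477],[0.0005,0,0.0477]],"dr":[[0,0,0],[0,0,0],[0,0,0],[0,0,0],[0,0,0]],"gripper":[0.7,0.7,0.7,0.7,0.7]}' 40
python3 -m crank '{"travel":[[0,0,0],[0,0,0],[0,0,0],[0,0,0],[0,0,0]],"dr":[[0,0,0],[0,0,0],[0,0,0],[0,0,0],[0,0,0]],"gripper":[0.7,0.7,0.3,0.3,0.3]}' 40
python3 -m crank '{"travel":[[0,0,0],[0,0,0],[0,0,0]],"dr":[[0,0,0],[0,0,0],[0,0,0]],"gripper":[0.3,0.3,0.3]}' 40
python3 -m crank '{"travel":[[0,0,-0.02],[0,0,-0.06],[0,0,-0.1],[0,0,-0.14],[0,0,-0.155]],"dr":[[0,0,0],[0,0,0],[0,0,0],[0,0,0],[0,0,0]],"gripper":[0.3,0.3,0.3,0.3,0.3]}' 40
python3 -m crank '{"travel":[[-0.026,0.025,0],[-0.052,0.051,0],[-0.078,0.076,0],[-0.104,0.101,0],[-0.13,0.127,0]],"dr":[[0,0,0],[0,0,0],[0,0,0],[0,0,0],[0,0,0]],"gripper":[0.3,0.3,0.3,0.3,0.3]}' 40
python3 -m crank '{"travel":[[-0.026,0.025,0],[-0.052,0.051,0],[-0.078,0.076,0],[-0.0872,0.0848,0.01],[-0.0872,0.0848,0.035]],"dr":[[0,0,0],[0,0,0],[0,0,0],[0,0,0],[0,0,0]],"gripper":[0.3,0.3,0.3,0.3,0.3]}' 40
python3 -m crank '{"travel":[[0,0,0],[0,0,0],[0,0,0],[0,0,0],[0,0,0]],"dr":[[0,0,0],[0,0,0],[0,0,0],[0,0,0],[0,0,0]],"gripper":[0.3,0.3,0.3,0.3,0.3]}' 40
python3 held.py
```

```text
clock: 40.5
position: [0.4244, -0.2637, 0.0043]
ee_rot: [0.367, -3.12, -0.001]
force: [-0.9, -0.4, 0.2]
opening: 0.0595
grip_force: 0.0
clock: 40.92
position: [0.4249, -0.2642, 0.0054]
ee_rot: [-0.367, 3.119, -0.002]
force: [-1.2, 0.7, 6.9]
opening: 0.0378
grip_force: 39.4
clock: 41.17
position: [0.4249, -0.2642, 0.0054]
ee_rot: [-0.367, 3.119, -0.002]
force: [-1.2, -0.1, 5.3]
opening: 0.0378
grip_force: 39.4
clock: 41.58
position: [0.4269, -0.2656, 0.1651]
ee_rot: [-0.366, 3.113, -0.01]
force: [0.6, -1.0, -0.1]
opening: 0.0376
grip_force: 40.3
clock: 42.0
position: [0.522, -0.1089, 0.16]
ee_rot: [-0.366, 3.119, -0.001]
force: [1.0, -0.5, 0.0]
opening: 0.0377
grip_force: 40.3
clock: 42.42
position: [0.5919, -0.0045, 0.1274]
ee_rot: [-0.372, 3.109, -0.002]
force: [0.3, -0.5, -0.4]
opening: 0.0377
grip_force: 40.3
clock: 42.83
position: [0.5871, -0.0083, 0.1256]
ee_rot: [-0.365, 3.118, -0.001]
force: [-0.3, 0.0, 0.4]
opening: 0.038
grip_force: 40.3
held disc in tool: n 5316 x mid 0.0016 x ext [-0.0175  0.0207] top z -0.008
pos [ 0.587  -0.0082  0.1256] yang deg 103.35 tilt [ 1.9e-03 -2.0e-04 -1.0e+00]
(0.587, -0.0075, 0.108) [-0.0001  0.0007  0.0176]
```

```bash
python3 -m crank '{"travel":[[-0.001,0.0004,0.005],[-0.001,0.0004,0.01],[-0.001,0.0004,0.014],[-0.001,0.0004,0.0167],[-0.001,0.0004,0.0167]],"dr":[[0,0,0],[0,0,0],[0,0,0],[0,0,0],[0,0,0]],"gripper":[0.3,0.3,0.3,0.3,0.3]}' 40
python3 -m crank '{"travel":[[0,0,0],[0,0,0],[0,0,0],[0,0,0],[0,0,0]],"dr":[[0,0,0],[0,0,0],[0,0,0],[0,0,0],[0,0,0]],"gripper":[0.3,0.3,0.6,0.6,0.6]}' 40
python3 -m crank '{"travel":[[0,0,-0.015],[0,0,-0.03],[0,0,-0.045],[0,0,-0.06],[0,0,-0.06]],"dr":[[0,0,0],[0,0,0],[0,0,0],[0,0,0],[0,0,0]],"gripper":[0.6,0.6,0.6,0,0]}' 40
python3 -m crank '{"travel":[[0,0,0],[0,0,0],[0,0,0],[0,0,0],[0,0,0]],"dr":[[0,0,0],[0,0,0],[0,0,0],[0,0,0],[0,0,0]],"gripper":[0,0,0,0,0]}' 40
python3 look.py >/dev/null
python3 flat.py && python3 -m crank '{"travel":[[0,0,0.02],[0,0,0.035],[0,0,0.045],[0,0,0.045],[0,0,0.045]],"dr":[[0,0,0],[0,0,0],[0,0,0],[0,0,0],[0,0,0]],"gripper":[0,0,0,0,0]}' 40 &&
python3 -m crank '{"travel":[[0,0,0.005],[0,0,0.01],[0,0,0.015],[0,0,0.02],[0,0,0.025]],"dr":[[0,0,0],[0,0,0],[0,0,0],[0,0,0],[0,0,0]],"gripper":[0,0,0,0,0]}' 40 &&
python3 -m crank '{"travel":[[0,0,0.002],[0,0,0.004],[0,0,0.006],[0,0,0.006],[0,0,0.006]],"dr":[[0,0,0],[0,0,0],[0,0,0],[0,0,0],[0,0,0]],"gripper":[0,0,0,0,0]}' 40
python3 -c "
from h import *
legs((.587,-.0075,.0925))"
```

```text
clock: 43.3
position: [0.5881, -0.0068, 0.1073]
ee_rot: [-0.367, 3.119, -0.0]
force: [1.6, 1.3, 0.2]
opening: 0.0374
grip_force: 40.4
clock: 43.72
position: [0.5868, -0.0067, 0.1076]
ee_rot: [0.367, -3.119, -0.0]
force: [-0.6, -0.4, 0.9]
opening: 0.051
grip_force: 0.0
clock: 44.13
position: [0.5892, -0.0069, 0.1707]
ee_rot: [-0.367, 3.115, -0.002]
force: [1.9, 0.7, -0.4]
opening: 0.0279
grip_force: 0.0
clock: 44.55
position: [0.5869, -0.0067, 0.1667]
ee_rot: [0.367, -3.118, -0.001]
force: [-0.8, 0.4, 0.5]
opening: 0.0001
grip_force: 0.0
2806 [ 0.5868 -0.0078  0.0197] [ 0.0014 -0.0012  0.115 ]
clock: 45.02
position: [0.587, -0.0067, 0.122]
ee_rot: [0.367, -3.118, -0.001]
force: [0.2, 0.7, -0.0]
opening: 0.0001
grip_force: 0.0
clock: 45.43
position: [0.5901, -0.0067, 0.0996]
ee_rot: [-0.366, 3.114, -0.001]
force: [1.0, 0.7, 6.6]
opening: 0.0001
grip_force: 3.2
clock: 45.85
position: [0.5899, -0.0067, 0.0931]
ee_rot: [-0.366, 3.115, -0.001]
force: [2.9, 1.6, 3.8]
opening: -0.0001
grip_force: 2.4
pos [ 0.5899 -0.0067  0.0931] yang deg 103.41 tilt [ 0.0054  0.     -1.    ]
(0.587, -0.0075, 0.0925) [ 0.003  -0.0001  0.0006]
```

```bash
python3 -m crank '{"travel":[[0,0,0.001],[0,0,0.0015],[0,0,0.0015],[0,0,0.0015],[0,0,0.0015]],"dr":[[0,0,0],[0,0,0],[0,0,0],[0,0,0],[0,0,0]],"gripper":[0,0,0,0,0]}' 40
python3 -m crank '{"travel":[[0,0,-0.02],[0,0,-0.06],[0,0,-0.1],[0,0,-0.1],[0,0,-0.1]],"dr":[[0,0,0],[0,0,0],[0,0,0],[0,0,0],[0,0,0]],"gripper":[0,0,0,0,0]}' 40
python3 -m crank '{"travel":[[0,0,0],[0,0,0],[0,0,0],[0,0,0],[0,0,0]],"dr":[[0,0,0],[0,0,0],[0,0,0],[0,0,0],[0,0,0]],"gripper":[0,0.7,0.7,0.7,0.7]}' 40
python3 look.py
python3 -c "
from h import *
c,P=cloud('side')
for k in ('orange','blue'):
  for x in find(c,P,k,50): print(k,x[0],x[1],circ(x[2]),x[2][:,2].max().round(3))
legs((.4073,-.1668,.19),(.4073,-.1668,.005))"
```

```text
clock: 46.27
position: [0.5899, -0.0067, 0.0917]
ee_rot: [-0.366, 3.115, -0.001]
force: [3.1, 1.1, 5.5]
opening: 0.0004
grip_force: 2.8
clock: 46.68
position: [0.5891, -0.007, 0.193]
ee_rot: [-0.366, 3.114, -0.002]
force: [0.6, 0.4, -0.3]
opening: -0.0003
grip_force: 0.0
clock: 47.1
position: [0.5868, -0.0067, 0.189]
ee_rot: [0.367, -3.118, -0.001]
force: [0.7, 0.0, 0.3]
opening: 0.0484
grip_force: 0.0
rim 2389 z 0.1027 mid [ 0.5871 -0.0077  0.1016] rect ((587.0872192382812, -7.370048522949219), (55.11381149291992, 68.92924499511719), 68.89567565917969)
yellow 33 z 0.2186 [ 0.5848 -0.0084  0.025 ]
disc [238.5 355.7] 98 [0.7399 0.016  0.013 ] 0.089
disc [260.  361.5] 94 [0.7587 0.036  0.0067] 0.089
disc on mouth 4141 [ 0.5875 -0.0076  0.0282] plane [-0.01   -0.0051  0.0986]
bore centre z 0.2617 rgb [51. 49. 49.] 1496
orange [222.7 167.2] 98 [ 0.4076 -0.1672  0.0194] 0.019
blue [370.1 232.3] 508 [0.4595 0.181  0.0396] 0.018
pos [ 0.5872 -0.0068  0.1895] yang deg 103.42 tilt [-1.3e-03  1.0e-04 -1.0e+00]
(0.4073, -0.1668, 0.19) [ 0.2121 -0.1139 -0.0003]
(0.4073, -0.1668, 0.005) [-2.00e-04 -1.00e-04  1.85e-01]
```

```bash
python3 -m crank '{"travel":[[0.033,-0.018,0],[0.066,-0.036,0],[0.1,-0.054,0],[0.133,-0.072,0],[0.166,-0.09,0]],"dr":[[0,0,0],[0,0,0],[0,0,0],[0,0,0],[0,0,0]],"gripper":[0.7,0.7,0.7,0.7,0.7]}' 40
python3 -m crank '{"travel":[[0.03,-0.016,0],[0.0464,-0.0242,0.01],[0.0464,-0.0242,0.04],[0.0464,-0.0242,0.08],[0.0464,-0.0242,0.11]],"dr":[[0,0,0],[0,0,0],[0,0,0],[0,0,0],[0,0,0]],"gripper":[0.7,0.7,0.7,0.7,0.7]}' 40
python3 -m crank '{"travel":[[0,0,0.02],[0,0,0.028],[0,0,0.028],[0,0,0.028],[0,0,0.028]],"dr":[[0,0,0],[0,0,0],[0,0,0],[0,0,0],[0,0,0]],"gripper":[0.7,0.7,0.7,0.7,0.7]}' 40
python3 -m crank '{"travel":[[0,0,0],[0,0,0],[0,0,0]],"dr":[[0,0,0],[0,0,0],[0,0,0]],"gripper":[0.7,0.7,0.7]}' 40
python3 -c "
from h import *
c,P=cloud('side')
for x in find(c,P,'orange',50): print(x[0],x[1],circ(x[2]))
legs((.407,-.1672,.005),(.587,-.0075,.005))"
```

```text
clock: 47.62
position: [0.4455, -0.1336, 0.1901]
ee_rot: [0.368, -3.12, 0.0]
force: [-0.9, -1.5, -0.1]
opening: 0.0595
grip_force: 0.0
clock: 48.03
position: [0.4071, -0.1677, 0.0792]
ee_rot: [-0.364, 3.119, -0.002]
force: [-0.0, -0.3, -0.4]
opening: 0.0594
grip_force: 0.0
clock: 48.45
position: [0.4086, -0.1677, 0.0533]
ee_rot: [-0.367, 3.118, -0.002]
force: [-0.5, -0.2, -0.3]
opening: 0.06
grip_force: 0.0
clock: 48.7
position: [0.4081, -0.1675, 0.0532]
ee_rot: [-0.367, 3.118, -0.002]
force: [0.1, 0.3, 0.1]
opening: 0.0598
grip_force: 0.0
[266.5 242.8] 149 [ 0.5879 -0.0071  0.02  ]
pos [ 0.4079 -0.1674  0.053 ] yang deg 103.43 tilt [ 1.6e-03 -9.0e-04 -1.0e+00]
(0.407, -0.1672, 0.005) [0.0009 0.0004 0.048 ]
(0.587, -0.0075, 0.005) [-2.122e-01  1.135e-01  1.000e-04]
```

```bash
python3 -m crank '{"travel":[[0.0003,0,0.02],[0.0003,0,0.038],[0.0003,0,0.045],[0.0003,0,0.0475],[0.0003,0,0.0475]],"dr":[[0,0,0],[0,0,0],[0,0,0],[0,0,0],[0,0,0]],"gripper":[0.7,0.7,0.7,0.7,0.7]}' 40
python3 -m crank '{"travel":[[0,0,0],[0,0,0],[0,0,0],[0,0,0],[0,0,0]],"dr":[[0,0,0],[0,0,0],[0,0,0],[0,0,0],[0,0,0]],"gripper":[0.7,0.7,0.3,0.3,0.3]}' 40
python3 -m crank '{"travel":[[0,0,0],[0,0,0],[0,0,0]],"dr":[[0,0,0],[0,0,0],[0,0,0]],"gripper":[0.3,0.3,0.3]}' 40
python3 -m crank '{"travel":[[0,0,-0.02],[0,0,-0.06],[0,0,-0.1],[0,0,-0.14],[0,0,-0.155]],"dr":[[0,0,0],[0,0,0],[0,0,0],[0,0,0],[0,0,0]],"gripper":[0.3,0.3,0.3,0.3,0.3]}' 40
python3 -m crank '{"travel":[[-0.033,0.018,0],[-0.066,0.036,0],[-0.1,0.054,0],[-0.133,0.072,0],[-0.166,0.09,0]],"dr":[[0,0,0],[0,0,0],[0,0,0],[0,0,0],[0,0,0]],"gripper":[0.3,0.3,0.3,0.3,0.3]}' 40
python3 -m crank '{"travel":[[-0.03,0.016,0],[-0.0464,0.0238,0],[-0.0464,0.0238,0.01],[-0.0464,0.0238,0.03],[-0.0464,0.0238,0.035]],"dr":[[0,0,0],[0,0,0],[0,0,0],[0,0,0],[0,0,0]],"gripper":[0.3,0.3,0.3,0.3,0.3]}' 40
python3 -m crank '{"travel":[[0,0,0],[0,0,0],[0,0,0],[0,0,0],[0,0,0]],"dr":[[0,0,0],[0,0,0],[0,0,0],[0,0,0],[0,0,0]],"gripper":[0.3,0.3,0.3,0.3,0.3]}' 40
python3 held.py
```

```text
clock: 49.17
position: [0.4068, -0.1671, 0.0044]
ee_rot: [0.367, -3.119, -0.001]
force: [0.7, 0.2, -0.4]
opening: 0.0602
grip_force: 0.0
clock: 49.58
position: [0.4076, -0.1675, 0.0056]
ee_rot: [-0.367, 3.119, -0.001]
force: [-0.7, 0.6, 6.8]
opening: 0.0376
grip_force: 39.2
clock: 49.83
position: [0.4075, -0.1675, 0.0056]
ee_rot: [-0.367, 3.119, -0.001]
force: [-0.7, -0.0, 5.4]
opening: 0.0378
grip_force: 39.3
clock: 50.25
position: [0.4096, -0.1685, 0.1651]
ee_rot: [-0.366, 3.113, -0.008]
force: [0.2, 0.0, -0.3]
opening: 0.0374
grip_force: 40.3
clock: 50.67
position: [0.5486, -0.0399, 0.1603]
ee_rot: [-0.367, 3.119, -0.001]
force: [-0.6, -0.7, -0.1]
opening: 0.0377
grip_force: 40.3
clock: 51.08
position: [0.5846, -0.0071, 0.122]
ee_rot: [0.368, -3.115, -0.001]
force: [-1.4, -0.7, -0.7]
opening: 0.0377
grip_force: 40.3
clock: 51.5
position: [0.5877, -0.0077, 0.1257]
ee_rot: [-0.366, 3.118, -0.001]
force: [-1.0, -0.4, -0.4]
opening: 0.0377
grip_force: 40.3
held disc in tool: n 5301 x mid 0.0012 x ext [-0.0179  0.0204] top z -0.0078
pos [ 0.5877 -0.0076  0.1256] yang deg 103.39 tilt [ 1.5e-03 -2.0e-04 -1.0e+00]
(0.587, -0.0075, 0.108) [0.0006 0.0003 0.0176]
```

```bash
python3 -m crank '{"travel":[[0,0.0002,0.005],[0,0.0002,0.01],[0,0.0002,0.014],[0,0.0002,0.0167],[0,0.0002,0.0167]],"dr":[[0,0,0],[0,0,0],[0,0,0],[0,0,0],[0,0,0]],"gripper":[0.3,0.3,0.3,0.3,0.3]}' 40
python3 -m crank '{"travel":[[0,0,0],[0,0,0],[0,0,0],[0,0,0],[0,0,0]],"dr":[[0,0,0],[0,0,0],[0,0,0],[0,0,0],[0,0,0]],"gripper":[0.3,0.3,0.6,0.6,0.6]}' 40
python3 -m crank '{"travel":[[0,0,-0.015],[0,0,-0.03],[0,0,-0.045],[0,0,-0.06],[0,0,-0.06]],"dr":[[0,0,0],[0,0,0],[0,0,0],[0,0,0],[0,0,0]],"gripper":[0.6,0.6,0.6,0,0]}' 40
python3 -m crank '{"travel":[[0,0,0],[0,0,0],[0,0,0],[0,0,0],[0,0,0]],"dr":[[0,0,0],[0,0,0],[0,0,0],[0,0,0],[0,0,0]],"gripper":[0,0,0,0,0]}' 40
python3 look.py >/dev/null
python3 flat.py && python3 -m crank '{"travel":[[0,0,0.02],[0,0,0.035],[0,0,0.045],[0,0,0.045],[0,0,0.045]],"dr":[[0,0,0],[0,0,0],[0,0,0],[0,0,0],[0,0,0]],"gripper":[0,0,0,0,0]}' 40 &&
python3 -m crank '{"travel":[[0,0,0.005],[0,0,0.01],[0,0,0.015],[0,0,0.02],[0,0,0.025]],"dr":[[0,0,0],[0,0,0],[0,0,0],[0,0,0],[0,0,0]],"gripper":[0,0,0,0,0]}' 40 &&
python3 -m crank '{"travel":[[0,0,0.002],[0,0,0.004],[0,0,0.006],[0,0,0.006],[0,0,0.006]],"dr":[[0,0,0],[0,0,0],[0,0,0],[0,0,0],[0,0,0]],"gripper":[0,0,0,0,0]}' 40
python3 -c "
from h import *
legs((.587,-.0075,.0925))"
```

```text
clock: 51.97
position: [0.5878, -0.007, 0.1076]
ee_rot: [-0.367, 3.119, 0.0]
force: [1.6, 1.0, 0.1]
opening: 0.0378
grip_force: 40.5
clock: 52.38
position: [0.5866, -0.0071, 0.1079]
ee_rot: [0.367, -3.119, -0.0]
force: [-0.1, -0.7, 0.7]
opening: 0.0513
grip_force: 0.0
clock: 52.8
position: [0.589, -0.0073, 0.171]
ee_rot: [-0.366, 3.115, -0.002]
force: [1.3, -0.2, 1.1]
opening: 0.0282
grip_force: 0.0
clock: 53.22
position: [0.5866, -0.007, 0.167]
ee_rot: [0.367, -3.118, -0.001]
force: [0.1, -0.7, 0.6]
opening: -0.0
grip_force: 0.0
2797 [ 0.587  -0.008   0.0198] [ 0.0122 -0.0013  0.1153]
clock: 53.68
position: [0.5868, -0.007, 0.1223]
ee_rot: [0.367, -3.118, -0.001]
force: [0.2, -1.2, -0.1]
opening: 0.0003
grip_force: 0.0
clock: 54.1
position: [0.5895, -0.0071, 0.0998]
ee_rot: [-0.366, 3.115, -0.001]
force: [-0.1, -0.4, 7.0]
opening: -0.0002
grip_force: 3.4
clock: 54.52
position: [0.5894, -0.0071, 0.0935]
ee_rot: [-0.366, 3.115, -0.001]
force: [1.7, 1.1, 5.4]
opening: 0.0002
grip_force: 2.5
pos [ 0.5894 -0.0071  0.0935] yang deg 103.41 tilt [ 4.8e-03 -2.0e-04 -1.0e+00]
(0.587, -0.0075, 0.0925) [0.0024 0.0002 0.001 ]
```

```bash
python3 -m crank '{"travel":[[0,0,0.001],[0,0,0.0015],[0,0,0.0015],[0,0,0.0015],[0,0,0.0015]],"dr":[[0,0,0],[0,0,0],[0,0,0],[0,0,0],[0,0,0]],"gripper":[0,0,0,0,0]}' 40
python3 -m crank '{"travel":[[0,0,-0.02],[0,0,-0.06],[0,0,-0.1],[0,0,-0.1],[0,0,-0.1]],"dr":[[0,0,0],[0,0,0],[0,0,0],[0,0,0],[0,0,0]],"gripper":[0,0,0,0,0]}' 40
python3 -m crank '{"travel":[[0,0,0],[0,0,0],[0,0,0],[0,0,0],[0,0,0]],"dr":[[0,0,0],[0,0,0],[0,0,0],[0,0,0],[0,0,0]],"gripper":[0,0,0,0,0]}' 40
python3 look.py w9.png
python3 -c "
from h import *
d=np.load('wl.npz');P=d['P']; m=(np.hypot(P[...,0]-.587,P[...,1]+.0075)<.012)&(P[...,2]<.13); print('disc top',m.sum(),np.median(P[m][:,2]))
c,P=cloud('side'); save('s9.png',c,1.5)
for k in ('orange','blue','red','green'):
  for x in find(c,P,k,50): print(k,x[0],x[1],circ(x[2]),x[2][:,2].max().round(3))
legs((.5684,.0703,.1),(.5684,.0703,.04))"
```

```text
clock: 54.93
position: [0.5896, -0.0071, 0.093]
ee_rot: [-0.366, 3.115, -0.001]
force: [-0.7, 0.7, 11.5]
opening: -0.0001
grip_force: 5.6
clock: 55.35
position: [0.5894, -0.0072, 0.1937]
ee_rot: [-0.366, 3.113, -0.002]
force: [-0.4, 0.1, 0.1]
opening: 0.0002
grip_force: 0.0
clock: 55.77
position: [0.5866, -0.007, 0.1893]
ee_rot: [0.367, -3.118, -0.001]
force: [0.4, -0.7, 0.4]
opening: 0.0001
grip_force: 0.0
rim 2314 z 0.1027 mid [ 0.5859 -0.0077  0.1017] rect ((585.8009033203125, -7.896697998046875), (55.47262191772461, 65.70482635498047), 66.13175201416016)
disc [259.  361.4] 64 [0.7527 0.0351 0.0033] 0.089
disc on mouth 4134 [ 0.5871 -0.0076  0.0281] plane [-0.0114 -0.0062  0.0986]
bore centre z 0.2257 rgb [14. 14. 14.] 3836
disc top 732 0.0956363736794496
blue [370.  232.4] 506 [0.4594 0.1808 0.0396] 0.019
red [370. 229.] 398 [0.4616 0.179  0.0239] 0.051
green [306.6 256.8] 104 [0.5703 0.0702 0.0112] 0.052
pos [ 0.5869 -0.007   0.1897] yang deg 103.42 tilt [-1.4e-03  1.0e-04 -1.0e+00]
(0.5684, 0.0703, 0.1) [-0.      0.0795  0.0898]
(0.5684, 0.0703, 0.04) [-0.0001 -0.      0.06  ]
```

View pics/w9.png

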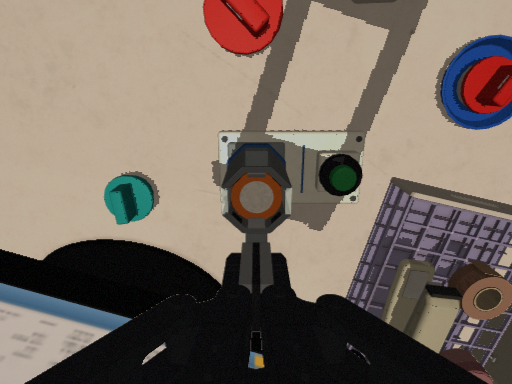

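View pics/s9.png

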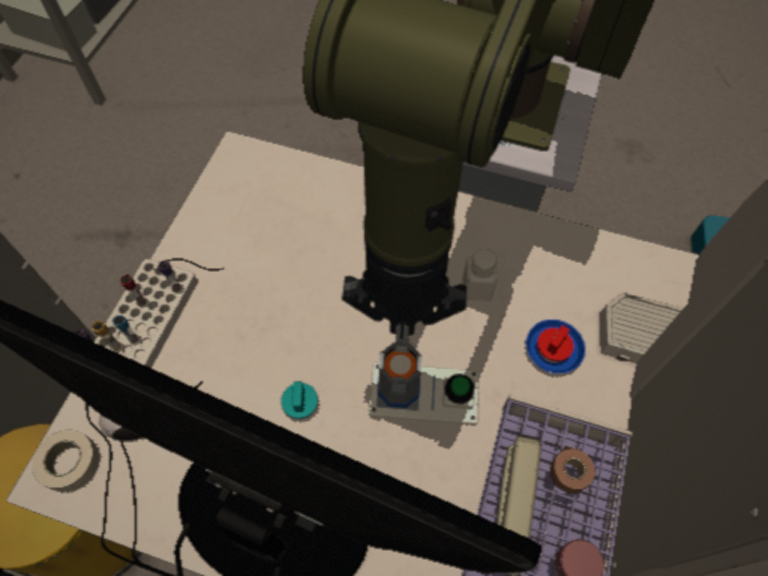

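The last disc sits 8 mm below the rim at (256,197) in the wrist view. In the side view the dish holds the stopper at (556,345), no discs are left on the desk, and the bottle is upright at (482,272). Next is the button.

```bash
python3 -m crank '{"travel":[[0,0.025,0],[0,0.055,0],[0,0.0795,0.02],[0,0.0795,0.05],[0,0.0795,0.08]],"dr":[[0,0,0],[0,0,0],[0,0,0],[0,0,0],[0,0,0]],"gripper":[0,0,0,0,0]}' 40
python3 -m crank '{"travel":[[0,0,0.02],[0,0,0.04],[0,0,0.055],[0,0,0.055],[0,0,0.055]],"dr":[[0,0,0],[0,0,0],[0,0,0],[0,0,0],[0,0,0]],"gripper":[0,0,0,0,0]}' 40
python3 -m crank '{"travel":[[0,0,0],[0,0,0],[0,0,0],[0,0,0],[0,0,0]],"dr":[[0,0,0],[0,0,0],[0,0,0],[0,0,0],[0,0,0]],"gripper":[0,0,0,0,0]}' 40
python3 -m crank '{"travel":[[0,0,0.004],[0,0,0.008],[0,0,0.012],[0,0,0.013],[0,0,0.013]],"dr":[[0,0,0],[0,0,0],[0,0,0],[0,0,0],[0,0,0]],"gripper":[0,0,0,0,0]}' 40
```

```text
clock: 56.28
position: [0.5695, 0.0719, 0.1108]
ee_rot: [-0.37, 3.116, -0.0]
force: [-0.1, 0.9, -0.7]
opening: -0.0
grip_force: 0.0
clock: 56.7
position: [0.5681, 0.0703, 0.0547]
ee_rot: [0.367, -3.118, -0.0]
force: [-1.0, 0.1, -0.8]
opening: 0.0001
grip_force: 0.0
clock: 57.12
position: [0.5693, 0.0703, 0.0563]
ee_rot: [-0.367, 3.119, -0.0]
force: [0.1, -0.1, 1.4]
opening: 0.0002
grip_force: 0.0
clock: 57.53
position: [0.569, 0.0703, 0.0423]
ee_rot: [-0.367, 3.12, -0.0]
force: [0.4, -1.4, 3.3]
opening: 0.0001
grip_force: 1.6
```

```bash
python3 -m crank '{"travel":[[0,0,0.002],[0,0,0.003],[0,0,0.004],[0,0,0.004],[0,0,0.004]],"dr":[[0,0,0],[0,0,0],[0,0,0],[0,0,0],[0,0,0]],"gripper":[0,0,0,0,0]}' 40
```

```text
clock: 57.95
position: [0.5691, 0.0703, 0.0408]
ee_rot: [-0.367, 3.118, -0.0]
force: [-4.2, -0.5, 17.9]
opening: -0.0002
grip_force: 9.1
```

Bottomed: 18 N with no more travel. Now I retract well clear, check and hand in.

```bash
python3 -m crank '{"travel":[[0,0,-0.02],[0,0,-0.06],[0,0,-0.1],[0,0,-0.13],[0,0,-0.15]],"dr":[[0,0,0],[0,0,0],[0,0,0],[0,0,0],[0,0,0]],"gripper":[0,0,0,0,0]}' 40
python3 -m crank '{"travel":[[0,0,0],[0,0,0],[0,0,0],[0,0,0],[0,0,0]],"dr":[[0,0,0],[0,0,0],[0,0,0],[0,0,0],[0,0,0]],"gripper":[0,0,0,0,0]}' 40
python3 -c "
from h import *
c,P=cloud('side')
for k in ('orange','blue','red','green'):
  for x in find(c,P,k,50): print(k,x[0],x[1],circ(x[2]),np.median(x[2][:,2]).round(4))
c,P=cloud('wrist'); m=(np.hypot(P[...,0]-.587,P[...,1]+.0075)<.012)&(P[...,2]<.13); print('disc top',m.sum(),np.median(P[m][:,2]))
m=(np.hypot(P[...,0]-.5684,P[...,1]-.0703)<.006)&(P[...,2]<.07); print('button',np.median(P[m][:,2]))
m=(np.hypot(P[...,0]-.587,P[...,1]+.0075)<.04)&(abs(P[...,2]-.104)<.006); print('rim',np.median(P[m][:,2]))
print(arm.sign_off())"
```

```text
clock: 58.37
position: [0.5699, 0.0703, 0.1919]
ee_rot: [-0.367, 3.116, -0.0]
force: [1.3, 0.3, -0.4]
opening: 0.0
grip_force: 0.0
clock: 58.78
position: [0.5675, 0.0702, 0.1865]
ee_rot: [0.366, -3.116, -0.0]
force: [-0.1, -0.1, 0.3]
opening: -0.0004
grip_force: 0.0
orange [266.4 242.8] 148 [ 0.5873 -0.0073  0.02  ] 0.0964
blue [372.  232.9] 456 [0.4584 0.1822 0.039 ] 0.0054
red [265.3 195.4] 608 [ 0.4534 -0.0487  0.0345] 0.0269
red [370. 229.] 395 [0.4619 0.179  0.0237] 0.0239
green [306.6 257. ] 100 [0.571  0.0703 0.0105] 0.047
disc top 742 0.09569460895539664
button 0.04629736342543028
rim 0.10258849852596555
the job is handed in; nothing more can be done
None
```

The job is handed in at about 59 s: the stopper is in the dish, all five discs are snapped into the magazine, the button was pressed fully and is back up, and in the last picture taken before the press the bottle stood upright.

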